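# Poke the worn bearing up out of the raw-water pump's bearing housing

## Task

The worn ball bearing sits tight in the bottom of its recess in the pump's bearing housing. Poke it out from below: set the housing, bearing upward, over the drift that stands in the vise so that the drift goes up through the access hole, push it steadily straight down, without ramming, until the bearing is clear and the housing rests on the drift's collar, then take the bearing off and lay it flat in the steel tray without dropping it. Leave the housing standing on the drift, and do not disturb the other things on the table.

Things in the scene. Friction and masses are not known exactly. Their poses are not given: they have to be found in the camera images.
- housing: Green bearing housing, 34 mm high, about 0.4 kg, standing on its flange, recess up. Origin: centre of its underside on the bore axis, z up. Barrel 58 mm across with two flats 50 mm apart facing its +x and -x, full height, 26 mm wide: grip across these. Flange 9 mm thick, 50 mm in x, 84 mm in y. From below: access hole 23 mm wide, 20 mm deep; then the bearing recess, 37 mm wide, 14 mm deep.
- housing_rim (a point): Centre of the housing's top rim, the mouth of the recess. A spring-steel tolerance ring in the recess grips the bearing's rim with four bumps, 6 to 10.5 mm above the recess floor. Pushing the bearing up takes about 6 to 12 N (more if the housing rubs off-centre on the drift) until it has risen 11 mm; from there it is loose.
- bearing: Steel ball bearing with black seals, 35 mm outside, 15 mm bore, 11 mm thick, 45 g. At the start it lies on the recess floor, its top 3 mm below the housing's rim, so it cannot be gripped from above. Origin: centre of its underside; z up along its axis.
- vise: Small dark grey bench vise, bolted down. Origin: on the table straight below the drift's axis. Jaws 80 mm wide along its y, tops 85 mm above the table, anvil to 83 mm on its +x side. The steel drift stands upright between the jaws, clamped immovably, and counts as part of the vise. With the housing fully down on the drift's collar the bearing's underside is 2 mm above the housing's rim. Pushing on the drift with more than 30 N counts as ramming.
- vise_handle (a point): Middle of the vise's T-handle, 118 mm from the drift's axis on the vise's -x side, 44 mm above the table; handle 115 mm long along y.
- vise_drift (a point): Point on the drift's axis level with the jaw tops. Drift: collar 36 mm wide, 6 mm thick, with a black rubber washer on top that gives 1 mm at 30 N; above it a body 20 mm wide, 36 mm long, flat-ended, edge chamfered, which goes up the access hole and pushes on the bearing's inner ring. The washer's top is 10 to 38 mm above the jaw tops, different each time, not measured: feel for the stop.
- tray: Low open steel parts tray, loose, 135 mm in x, 115 mm in y, walls 20 mm high and 3 mm thick, floor 3 mm thick. Origin: centre of its underside.
- pulley: Bystander: grey aluminium belt pulley, 76 mm across, 26 mm high, lying flat. Origin: centre of its underside.
- cover: Bystander: round brass pump cover plate, 64 mm across, 5 mm thick. Origin: centre of its underside.
- wrench: Bystander: steel wrench, 170 mm long along x, 8 mm thick. Origin: under its middle.
- screwdriver: Bystander: screwdriver with blue handle, 210 mm long along x, 26 mm thick. Origin: under its middle.
- grease: Bystander: white grease jar with blue label, 72 mm across, 75 mm high. Origin: centre of its underside.
- funnel: Bystander: orange funnel standing on its mouth, 116 mm across, 115 mm high. Origin: centre of its mouth.
There are look-alikes about, which are no part of the job. Of the things like the housing, leave any that is blue or yellow; of the rest the smaller one is meant.

How it is judged:
By the outcome, as a careful person would: the job done as asked, in the order asked, and still so for the second after the job is handed in, with the robot touching nothing.
It also fails if it takes over 67 s, if anything falls off the work surface, if the arm or the gripper's body presses on something with over 40 N, if the wrist force passes 120 N, or if a joint passes its speed limit or range.

## Robot

A 7-joint arm with a two-finger parallel gripper is mounted at the origin on the work surface. World frame = base frame: x ahead of the robot, y to its left, z up, the work surface at z = 0. Lengths are in m, angles in rad, forces in N, time in s.
With the tool pointing down it reaches from about 0.4 to 0.85 m from the base axis. Payload 10.4 kg.
Tool frame: the origin (TCP) lies at the very end of the fingers, on their centre line; the grasp point (between the pads) lies 19 mm behind it (manip.grip_depth is the distance from the TCP to the grasp point, in m); z points along the fingers, x is the direction in which the jaws open and shut, and the axes are right-handed (so a half turn about z gives the same grasp; the last joint's range is limited). The gripper opens to 85 mm and grips with 20 to 120 N. Pads are 22 mm wide; open, the fingers measure 114 mm over their backs; the gripper's body (76 mm by 85 mm) begins 54 mm behind the grasp point. The pads swing forward as they close: fully open they stand 13 mm farther back than shut.
Start: joints at [-1.372, 0.332, -0.065, 1.46, 0.022, 1.35, -0.088], TCP at [0.137, 0.61, 0.197] pointing down, gripper open.
Joint ranges: [-2.6, 2.6], [-0.5, 2.12], [-1.47, 1.34], [0.16, 2.42], [-1.27, 4.41], [0.06, 2.06], [-2.6, 2.6]. Speed limits (rad/s): [2.22, 2.22, 2.79, 2.79, 3.14, 3.14, 3.14].

## Interface

Orientations are given as a unit quaternion [x, y, z, w].
In Python, from workcell import manip, cams gives the robot as it stands. The module is installed in compiled form; this text tells all that it offers.
- The arm moves only by the tool move_arm, never from a script. Its arguments are lists of equal length, an entry for each row: "claw": the opening, from 0 (shut) to 1 (fully open); "dp": the shift along the tool's x, y, z as a fraction of full scale, a list of three; "turn": the turn, a rotation vector about the tool's x, y, z as a fraction of full scale, a list of three. A call has 1 to 8 rows; each row shifts and turns the commanded pose from where the row before left it, along the tool's axes as they then stand; what a row does not reach is not made up. Full scale, the value 1, is 200 mm for a shift and 45 degrees for a turn. A row lasts 1/12 s, in which the tool goes at most 41.7 mm and 7.16 degrees, less where a joint would pass 70% of its speed; a pose out of reach is approached as far as the arm can. A call with a number of a shift or a turn outside -1 to 1 is refused whole. A call with a gripper value outside its range is refused whole. The fingers move at their own pace and stop on an object; "grip_force" is the grip in N (left out, the last holds). Time passes only in rows, so rows that do not move let the fingers close. It gives the time, the measured TCP pose, the force and the opening at its end, in the units of the state.
- manip.get_obs(): the state, without advancing time (a new reading comes with each control period).
- cams.camera(name): name is "side" or "top" or "wrist"; returns the picture (400x640x3 uint8, red, green, blue); there is no depth.
- cams.camera_info(name): a dict with "fx", "fy", "cx", "cy" (pixels), "pose" (4x4, takes a point from camera to world coordinates); the wrist camera has in their place "tool_from_camera" (4x4, takes a point from camera to tool coordinates, whose origin is the TCP and whose axes are the tool frame's). Camera axes: x right, y down, z forward; pixel columns grow to the right and rows downward; lengths in m; the calibration is good to about 2 mm. A picture is of the moment at which its call begins: read the wrist's pose just before it. camera_info takes no time and is no camera call.
- manip.hand_in(): hands the job in, once; it reports no verdict.
The state is a dict: "clock": time; "joint_pos": joint angles; "joint_velocities": joint speeds; "tau": joint torques, N m; "position": TCP position; "ee_rot": TCP orientation; "ft_force": force on the tool from outside, world axes, zero at the start; "torque": the same for the moment, N m; "grip_width": opening from 0.0 (shut) to 1.0 (fully open).
Only numpy, scipy, OpenCV 4.12 (cv2) and the standard library are available. Lean on these libraries where they do the work, as an engineer would, in place of code of your own. Each camera call takes 0.05 s, during which the arm holds its last target.

## Working session

There is one attempt and no reset: what is moved stays moved. The work goes in short steps, Python scripts to look and compute and a tool call to move; the robot and the scene stay as the last step left them, time stands still between calls to the robot, and variables do not carry over. Pictures are saved under pics/ and viewed, and the job is handed in when it is done.

Besides the shell and the picture viewer there is one more tool, called after ">>>" by a JSON object that holds its "op" and its "data". move_arm: Moves the arm, as the interface text tells. Shift numbers are shares of 200 mm and turn numbers shares of 45 degrees, none past 1 either way. Its arguments: {"type":"object","properties":{"claw":{"type":"array","items":{"type":"number"}},"dp":{"type":"array","items":{"type":"array","items":{"type":"number"}}},"turn":{"type":"array","items":{"type":"array","items":{"type":"number"}}},"grip_force":{"type":"number"}},"required":["claw","dp","turn"]}

```bash
mkdir -p pics; ls; cat > h.py <<'E'
from workcell import manip, cams
import numpy as np, cv2
from scipy.spatial.transform import Rotation as R
def snap(n,f):
    o=manip.get_obs(); im=cams.camera(n); cv2.imwrite('pics/'+f+'.png',im[:,:,::-1])
    ci=cams.camera_info(n)
    if 'pose' in ci: P=np.array(ci['pose'])
    else:
        T=np.eye(4);T[:3,:3]=R.from_quat(o['ee_rot']).as_matrix();T[:3,3]=o['position'];P=T@np.array(ci['tool_from_camera'])
    np.savez('pics/'+f+'.npz',P=P,K=np.array([ci['fx'],ci['fy'],ci['cx'],ci['cy']]))
    return im
def ray(f,u,v):
    d=np.load('pics/'+f+'.npz');fx,fy,cx,cy=d['K'];P=d['P']
    return P[:3,3],P[:3,:3]@np.array([(u-cx)/fx,(v-cy)/fy,1])
def onz(f,u,v,z):
    o,d=ray(f,u,v); return o+d*(z-o[2])/d[2]
def proj(f,p):
    d=np.load('pics/'+f+'.npz');fx,fy,cx,cy=d['K'];P=d['P']
    c=P[:3,:3].T@(np.array(p)-P[:3,3]); return np.array([fx*c[0]/c[2]+cx,fy*c[1]/c[2]+cy])
def tri(*a):
    A=np.zeros((3,3));b=np.zeros(3)
    for f,u,v in a:
        o,d=ray(f,u,v);d=d/np.linalg.norm(d);M=np.eye(3)-np.outer(d,d);A+=M;b+=M@o
    return np.linalg.solve(A,b)
E
python3 - <<'E'
from h import *
for k,v in manip.get_obs().items(): print(k,np.round(v,4))
print(manip.grip_depth)
for n in ['side','top','wrist']:
    snap(n,n+'0'); d=np.load(f'pics/{n}0.npz'); print(n,d['K'],np.round(d['P'],3).tolist())
E
```

```text
pics
clock 0.0
joint_pos [-1.3716  0.3328 -0.0647  1.461   0.0216  1.3499 -0.0885]
joint_velocities [-0.0003  0.0015  0.0003 -0.0001  0.0014  0.0003  0.0002]
tau [ 4.00000e-04 -6.25454e+01  4.94000e-02 -3.91612e+01  1.63000e-02
  9.90000e-03 -0.00000e+00]
position [0.1374 0.6093 0.1962]
ee_rot [ 7.810e-01  6.245e-01 -5.000e-04  5.000e-04]
ft_force [ 0.3605 -0.3907 -0.0797]
torque [-0.0061 -0.0386  0.0124]
grip_width 1.0
0.0187
side [403.0987001  403.0987001  319.50676264 205.02975528] [[0.777, -0.367, 0.512, -0.089], [-0.63, -0.479, 0.611, -0.676], [0.021, -0.797, -0.604, 0.747], [0.0, 0.0, 0.0, 1.0]]
top [476.36456407 476.36456407 319.63492391 195.95939391] [[0.018, -0.994, 0.107, 0.339], [-1.0, -0.016, 0.012, -0.036], [-0.01, -0.107, -0.994, 1.314], [0.0, 0.0, 0.0, 1.0]]
wrist [343.04016146 343.04016146 315.99110769 197.92953971] [[0.221, 0.942, 0.251, 0.074], [0.975, -0.213, -0.058, 0.624], [-0.001, 0.258, -0.966, 0.373], [0.0, 0.0, 0.0, 1.0]]
```

View pics/top0.png

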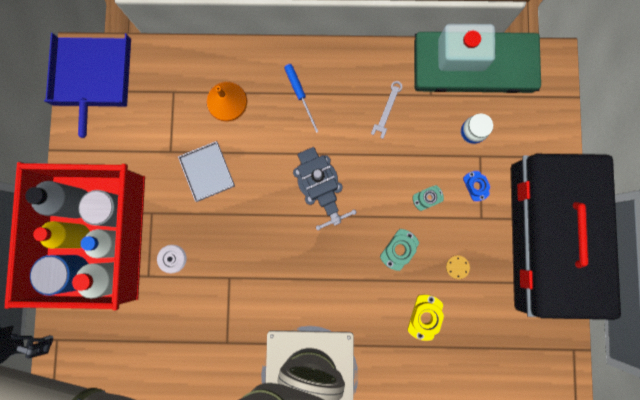

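View pics/side0.png

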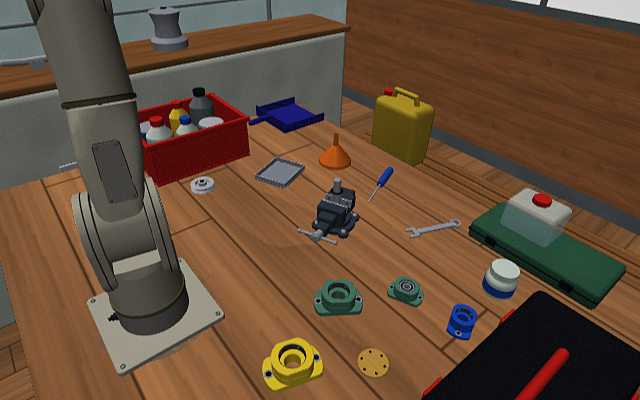

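View pics/wrist0.png

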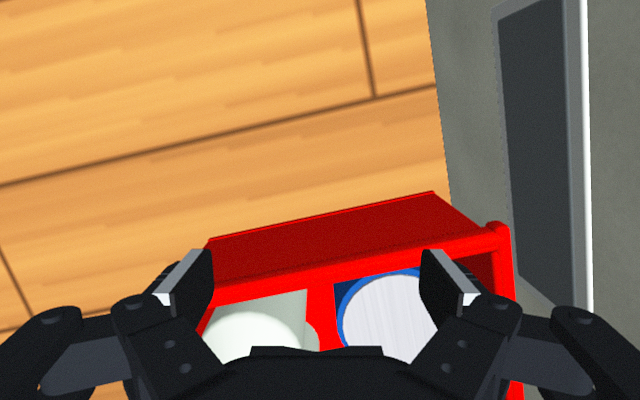

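The small green housing is at about (429,198) in top and (405,290) in side. The drift is near (317,175) in top and the tray near (207,171). I'll zoom in and measure them.

```bash
python3 - <<'E'
from h import *
t=cv2.imread('pics/top0.png'); s=cv2.imread('pics/side0.png')
a=cv2.resize(t[130:240,270:480],None,fx=3.8,fy=3.8,interpolation=cv2.INTER_CUBIC)
cv2.imwrite('pics/topz.png',a)
b=cv2.resize(s[160:320,280:440],None,fx=3.7,fy=3.7,interpolation=cv2.INTER_CUBIC)
cv2.imwrite('pics/sidez.png',b)
hsv=cv2.cvtColor(t,cv2.COLOR_BGR2HSV)
m=cv2.inRange(hsv,(65,60,50),(90,255,255))
n,l,st,c=cv2.connectedComponentsWithStats(m)
for i in range(1,n):
    if st[i,4]>100: print(st[i],c[i],onz('top0',*c[i],0.02))
i=[i for i in range(1,n) if st[i,4]>100 and abs(c[i][0]-429)<12 and abs(c[i][1]-198)<12][0]
cs,_=cv2.findContours((l==i).astype(np.uint8),cv2.RETR_EXTERNAL,cv2.CHAIN_APPROX_NONE)
print(cv2.minAreaRect(cs[0]))
r=cv2.minAreaRect(cs[0]); bp=cv2.boxPoints(r); print([onz('top0',*p,0.009)[:2].round(4) for p in bp], onz('top0',*r[0],.02))
for nm,u,v,z in [('drift',317.5,175,.14),('pulley',171,259,.02),('tray',207,171,.01),('yellow',427,317,.02),('brass',458,267,0),('box',78,235,.1)]: print(nm,onz('top0',u,v,z).round(3))
E
```

```text
[ 415   32  126   59 5225] [480.76708134  64.82086124] [ 0.8551923 -0.4653824  0.02     ]
[413 186  30  24 288] [426.99305556 197.76041667] [ 0.477736   -0.31245664  0.02      ]
[381 230  38  40 768] [399.73697917 249.46744792] [ 0.33643925 -0.23828334  0.02      ]
((427.53424072265625, 197.5753173828125), (17.048681259155273, 28.469642639160156), 65.55604553222656)
[array([ 0.4839, -0.2711]), array([ 0.5177, -0.3425]), array([ 0.475 , -0.3614]), array([ 0.4414, -0.2903])] [ 0.47826726 -0.3139306   0.02      ]
drift [ 0.517 -0.015  0.14 ]
pulley [0.3   0.379 0.02 ]
tray [0.543 0.294 0.01 ]
yellow [ 0.16 -0.31  0.02]
brass [ 0.292 -0.4    0.   ]
box [0.359 0.594 0.1  ]
```

View pics/topz.png

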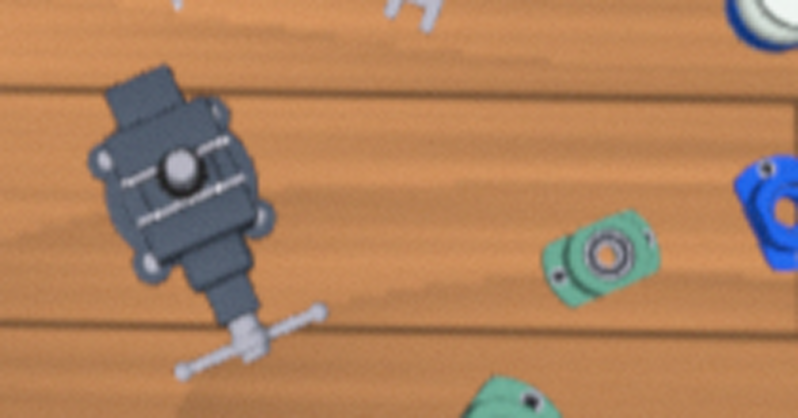

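View pics/sidez.png

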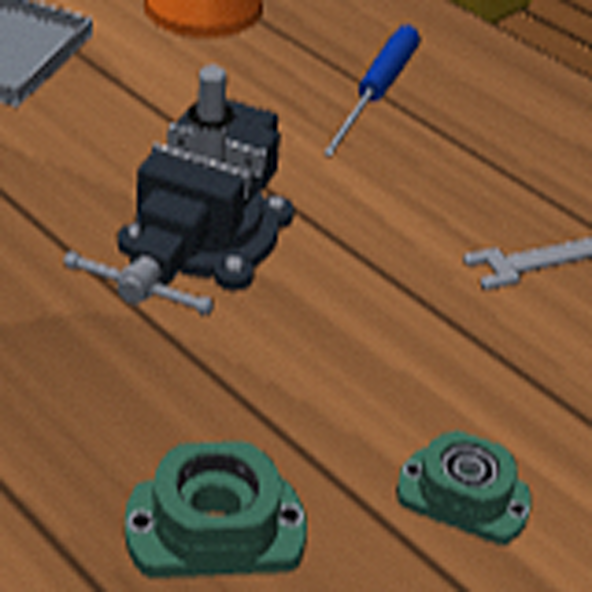

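```bash
python3 - <<'E'
from h import *
T=lambda x,y:('top0',270+(x+.5)/3.8-.5,130+(y+.5)/3.8-.5)
S=lambda x,y:('side0',280+(x+.5)/3.7-.5,160+(y+.5)/3.7-.5)
print('drift top',tri(T(182,166),S(213,74)))
print('bearing',tri(T(607,255),S(470,466)))
print('bear onz',onz(*T(607,255),.031),onz(*S(470,466),.031))
a=onz(*T(560,275),.009);b=onz(*T(649,238),.009);print('top holes',a,b,(a+b)/2,np.degrees(np.arctan2(*(a-b)[1::-1])))
a=onz(*S(413,469),.009);b=onz(*S(516,508),.009);print('side holes',a,b,(a+b)/2,np.degrees(np.arctan2(*(a-b)[1::-1])))
print('handle', onz(*T(183,372),.044), onz(*T(320,312),.044))
t=cv2.imread('pics/top0.png')
m=cv2.inRange(t,(130,130,130),(215,215,215))[130:210,170:245]
cs,_=cv2.findContours(m,cv2.RETR_EXTERNAL,cv2.CHAIN_APPROX_NONE);c=max(cs,key=cv2.contourArea)
r=cv2.minAreaRect(c);print(r);bp=cv2.boxPoints(r)+[170,130]
q=np.array([onz('top0',*p,.02) for p in bp]);print(q.round(4),q.mean(0),np.linalg.norm(np.diff(q,axis=0),axis=1))
E
```

```text
drift top [ 0.52083726 -0.01647596  0.15346981]
bearing [ 0.48086511 -0.31783312  0.03201055]
bear onz [ 0.47943854 -0.3165244   0.031     ] [ 0.4835389  -0.31851597  0.031     ]
top holes [ 0.46676531 -0.28736594  0.009     ] [ 0.49472668 -0.3517415   0.009     ] [ 0.480746   -0.31955372  0.009     ] 113.47759963464337
side holes [ 0.46976935 -0.28627675  0.009     ] [ 0.49752157 -0.34895926  0.009     ] [ 0.48364546 -0.31761801  0.009     ] 113.8810123225064
handle [ 0.39070082 -0.01681711  0.044     ] [ 0.43443138 -0.11229277  0.044     ]
((35.17241287231445, 40.931034088134766), (48.65217590332031, 41.96714782714844), 68.19859313964844)
[[0.5821 0.3773 0.02  ]
 [0.6276 0.2711 0.02  ]
 [0.5022 0.2163 0.02  ]
 [0.4575 0.3215 0.02  ]] [0.54238209 0.29656127 0.02      ] [0.11553599 0.13687083 0.11430944]
```

```bash
cat > plan.py <<'E'
from h import *
def Rd(yaw):
    c,s=np.cos(np.radians(yaw)),np.sin(np.radians(yaw))
    return R.from_matrix(np.array([[c,s,0],[s,-c,0],[0,0,-1.]]))
def plan(wps,start=None,dec=3):
    """wps: list of (pos,yaw,rows)"""
    o=manip.get_obs()
    p=np.array(o['position']);r=R.from_quat(o['ee_rot'])
    if start: p,r=np.array(start[0]),Rd(start[1])
    rows=[]
    for q,yaw,n in wps:
        q=np.array(q)
        for k in range(n):
            rem=n-k
            # shift in current axes then turn
            dp=np.round(r.inv().apply((q-p)/rem)/0.2,dec)
            tn=np.round((r.inv()*Rd(yaw)).as_rotvec()/rem/np.radians(45),dec)
            if abs(dp).max()>.208: print('FAST',dp)
            if np.linalg.norm(tn)>.159: print('FASTTURN',tn)
            p=p+r.apply(dp*0.2); r=r*R.from_rotvec(tn*np.radians(45))
            rows.append((dp.tolist(),tn.tolist()))
    for i in range(0,len(rows),8):
        b=rows[i:i+8]
        print('dp',[x[0] for x in b]);print('turn',[x[1] for x in b])
    print('end',p.round(4),r.as_rotvec().round(4))
def st():
    o=manip.get_obs();r=R.from_quat(o['ee_rot']).as_matrix()
    print('t',round(o['clock'],2),'p',np.round(o['position'],4),'yaw',np.degrees(np.arctan2(r[1,0],r[0,0])).round(2),'tilt',r[:2,2].round(4),'f',np.round(o['ft_force'],2),'tq',np.round(o['torque'],2),'g',round(float(o['grip_width']),3))
E
python3 - <<'E'
from plan import *
st()
plan([([.46,.40,.22],47,10),([.55,.05,.22],30,11),([.4815,-.318,.20],23.7,11)])
E
```

```text
t 0.15 p [0.1374 0.6094 0.1964] yaw 77.29 tilt [-0.0002 -0.001 ] f [-0.33  0.2  -0.72] tq [-0.02  0.   -0.03] g 1.004
dp [[-0.067, 0.18, -0.012], [-0.057, 0.184, -0.012], [-0.047, 0.186, -0.012], [-0.037, 0.189, -0.012], [-0.028, 0.19, -0.012], [-0.017, 0.192, -0.011], [-0.007, 0.192, -0.012], [0.003, 0.192, -0.011]]
turn [[0.0, 0.0, 0.067], [0.0, 0.0, 0.067], [0.0, 0.0, 0.067], [0.0, 0.0, 0.067], [0.0, 0.0, 0.068], [0.0, 0.0, 0.067], [0.0, 0.0, 0.068], [0.0, 0.0, 0.067]]
dp [[0.013, 0.192, -0.012], [0.023, 0.191, -0.011], [-0.088, 0.138, -0.0], [-0.085, 0.141, -0.0], [-0.081, 0.143, -0.0], [-0.077, 0.145, -0.0], [-0.073, 0.147, -0.0], [-0.069, 0.149, -0.0]]
turn [[0.0, 0.001, 0.068], [0.001, 0.0, 0.067], [-0.0, 0.0, 0.034], [-0.0, 0.0, 0.034], [-0.0, 0.0, 0.034], [-0.0, 0.0, 0.034], [-0.0, 0.0, 0.035], [-0.0, 0.0, 0.034]]
dp [[-0.065, 0.151, -0.0], [-0.061, 0.153, -0.0], [-0.057, 0.154, -0.0], [-0.053, 0.155, -0.0], [-0.049, 0.157, -0.0], [-0.111, 0.129, 0.009], [-0.109, 0.13, 0.009], [-0.108, 0.132, 0.009]]
turn [[-0.0, 0.0, 0.035], [-0.0, 0.0, 0.034], [-0.0, 0.0, 0.035], [-0.0, 0.0, 0.034], [-0.0, 0.0, 0.035], [-0.0, 0.0, 0.013], [-0.0, 0.0, 0.013], [-0.0, 0.0, 0.013]]
dp [[-0.107, 0.133, 0.009], [-0.105, 0.134, 0.009], [-0.104, 0.135, 0.009], [-0.102, 0.136, 0.009], [-0.101, 0.137, 0.009], [-0.1, 0.137, 0.009], [-0.098, 0.139, 0.009], [-0.097, 0.139, 0.009]]
turn [[-0.0, 0.0, 0.013], [-0.0, 0.0, 0.013], [-0.0, 0.0, 0.012], [-0.0, 0.0, 0.013], [-0.0, 0.0, 0.012], [-0.0, 0.0, 0.013], [-0.0, 0.0, 0.012], [-0.0, 0.0, 0.013]]
end [ 0.4816 -0.3179  0.2001] [-3.0745e+00 -6.4510e-01  4.0000e-04]
```

>>> {"op": "move_arm", "data": {"claw": [1, 1, 1, 1, 1, 1, 1, 1], "dp": [[-0.067, 0.18, -0.012], [-0.057, 0.184, -0.012], [-0.047, 0.186, -0.012], [-0.037, 0.189, -0.012], [-0.028, 0.19, -0.012], [-0.017, 0.192, -0.012], [-0.007, 0.192, -0.012], [0.003, 0.192, -0.012]], "turn": [[0, 0, 0.067], [0, 0, 0.067], [0, 0, 0.067], [0, 0, 0.067], [0, 0, 0.067], [0, 0, 0.067], [0, 0, 0.067], [0, 0, 0.067]]}}

```text
clock: 0.82
position: [0.3969, 0.441, 0.2163]
ee_rot: [0.895, 0.446, -0.0, -0.0]
ft_force: [0.2, 0.4, -0.1]
grip_width: 1.0
```

>>> {"op": "move_arm", "data": {"claw": [1, 1, 1, 1, 1, 1, 1, 1], "dp": [[0.013, 0.192, -0.012], [0.023, 0.191, -0.012], [-0.088, 0.138, 0], [-0.085, 0.141, 0], [-0.081, 0.143, 0], [-0.077, 0.145, 0], [-0.073, 0.147, 0], [-0.069, 0.149, 0]], "turn": [[0, 0, 0.067], [0, 0, 0.067], [0, 0, 0.034], [0, 0, 0.034], [0, 0, 0.034], [0, 0, 0.034], [0, 0, 0.034], [0, 0, 0.034]]}}

```text
clock: 1.48
position: [0.5098, 0.2082, 0.2209]
ee_rot: [0.946, 0.325, -0.0, -0.0]
ft_force: [-0.4, 0.2, -0.4]
grip_width: 0.997
```

>>> {"op": "move_arm", "data": {"claw": [1, 1, 1, 1, 1, 1, 1, 1], "dp": [[-0.065, 0.151, 0], [-0.061, 0.153, 0], [-0.057, 0.154, 0], [-0.053, 0.155, 0], [-0.049, 0.157, 0], [-0.111, 0.129, 0.009], [-0.109, 0.13, 0.009], [-0.108, 0.132, 0.009]], "turn": [[0, 0, 0.035], [0, 0, 0.035], [0, 0, 0.035], [0, 0, 0.035], [0, 0, 0.035], [0, 0, 0.013], [0, 0, 0.013], [0, 0, 0.013]]}}

```text
clock: 2.15
position: [0.5318, -0.0512, 0.2153]
ee_rot: [0.97, 0.244, -0.0, -0.0]
ft_force: [1.0, 0.4, 0.7]
grip_width: 0.999
```

>>> {"op": "move_arm", "data": {"claw": [1, 1, 1, 1, 1, 1, 1, 1], "dp": [[-0.107, 0.133, 0.009], [-0.105, 0.134, 0.009], [-0.104, 0.135, 0.009], [-0.102, 0.136, 0.009], [-0.101, 0.137, 0.009], [-0.1, 0.137, 0.009], [-0.098, 0.139, 0.009], [-0.097, 0.139, 0.009]], "turn": [[0, 0, 0.013], [0, 0, 0.013], [0, 0, 0.013], [0, 0, 0.013], [0, 0, 0.012], [0, 0, 0.012], [0, 0, 0.012], [0, 0, 0.012]]}}

```text
clock: 2.82
position: [0.4826, -0.3186, 0.201]
ee_rot: [0.978, 0.206, 0.0, -0.0]
ft_force: [0.7, 0.2, 0.3]
grip_width: 1.004
```

```bash
python3 - <<'E'
from plan import *
st(); snap('wrist','w1'); st()
E
```

```text
t 2.82 p [ 0.4826 -0.3186  0.201 ] yaw 23.83 tilt [0.0002 0.0003] f [0.66 0.18 0.29] tq [ 0.02 -0.02 -0.02] g 1.004
t 2.87 p [ 0.4792 -0.3257  0.2009] yaw 23.37 tilt [-0.001  -0.0032] f [-5.76 -2.79 -0.76] tq [-0.11  0.32 -0.  ] g 1.0
```

View pics/w1.png

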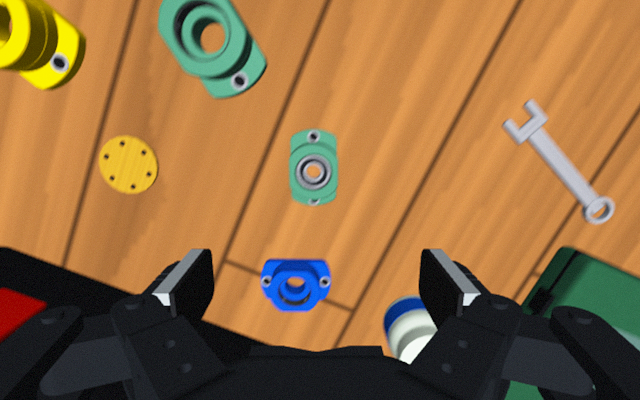

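```bash
python3 - <<'E'
from plan import *
snap('wrist','w1b');st(); im=snap('wrist','w2'); st()
hsv=cv2.cvtColor(im,cv2.COLOR_RGB2HSV)
b=im[115:225,260:370,::-1];cv2.imwrite('pics/w2z.png',cv2.resize(b,None,fx=5,fy=5,interpolation=cv2.INTER_CUBIC))
E
```

```text
t 2.92 p [ 0.4799 -0.3232  0.2009] yaw 23.35 tilt [-0.0016 -0.0025] f [-0.96  0.21  0.43] tq [ 0.02  0.05 -0.02] g 1.0
t 2.97 p [ 0.4813 -0.3202  0.2008] yaw 23.53 tilt [-0.0012 -0.001 ] f [0.32 0.26 0.38] tq [0.08 0.   0.  ] g 0.997
```

View pics/w2z.png

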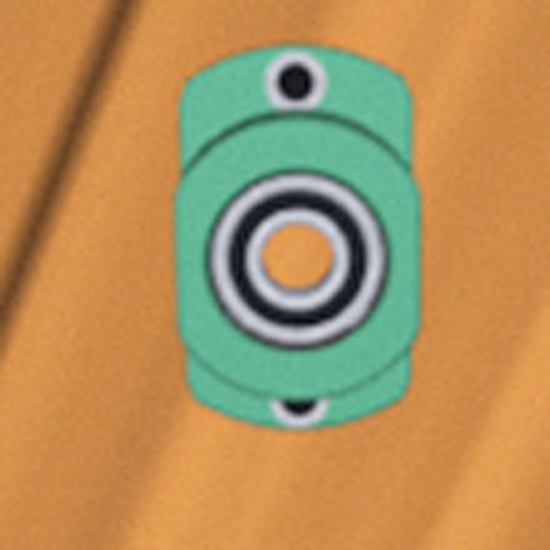

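```bash
python3 - <<'E'
from plan import *
st(); im=snap('wrist','w3'); st()
b=im[115:225,260:370,::-1];z=cv2.resize(b,None,fx=5,fy=5,interpolation=cv2.INTER_CUBIC);cv2.imwrite('pics/w3z.png',z)
hsv=cv2.cvtColor(im,cv2.COLOR_RGB2HSV)
m=cv2.inRange(hsv,(65,60,40),(95,255,255)); m[:115]=0;m[225:]=0;m[:,:260]=0;m[:,370:]=0
cs,_=cv2.findContours(m,cv2.RETR_EXTERNAL,cv2.CHAIN_APPROX_NONE);c=max(cs,key=cv2.contourArea)
print(cv2.minAreaRect(c))
# outer bearing ring: hole in green mask
cs,h=cv2.findContours(m,cv2.RETR_CCOMP,cv2.CHAIN_APPROX_NONE)
for k,c in enumerate(cs):
    if h[0][k][3]>=0 and cv2.contourArea(c)>100:
        e=cv2.fitEllipse(c);print('recess',e, onz('w3',*e[0],.034))
    elif h[0][k][3]>=0 : 
        M=c.reshape(-1,2).mean(0);print('hole',M,len(c),onz('w3',*M,.009))
E
```

```text
t 2.97 p [ 0.4813 -0.3202  0.2008] yaw 23.53 tilt [-0.0012 -0.001 ] f [0.32 0.26 0.38] tq [0.08 0.   0.  ] g 0.997
t 3.02 p [ 0.4824 -0.3181  0.2008] yaw 23.7 tilt [-0.0008  0.    ] f [1.09 1.25 1.02] tq [ 0.09 -0.06  0.04] g 1.001
((316.5, 164.0), (74.0, 47.0), 90.0)
recess ((316.5, 168.93055725097656), (36.08626174926758, 36.70988845825195), 90.0) [ 0.47986595 -0.3162186   0.034     ]
```

View pics/w3z.png

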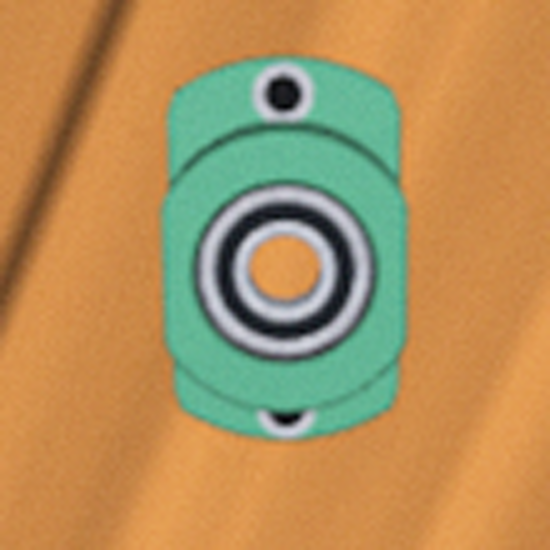

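```bash
python3 - <<'E'
from plan import *
plan([([.4803,-.3168,.05],23.5,6),([.4803,-.3168,.006],23.5,6)])
E
```

```text
dp [[-0.001, -0.002, 0.126], [-0.001, -0.002, 0.126], [-0.001, -0.002, 0.125], [-0.001, -0.001, 0.126], [-0.001, -0.002, 0.125], [-0.002, -0.001, 0.126], [0.0, -0.0, 0.037], [0.0, -0.0, 0.037]]
turn [[-0.0, 0.0, 0.001], [-0.0, 0.0, 0.001], [-0.0, 0.0, 0.001], [-0.0, 0.0, 0.001], [-0.0, 0.0, 0.0], [-0.0, 0.001, 0.001], [-0.0, -0.0, -0.0], [-0.0, -0.0, -0.0]]
dp [[0.0, -0.0, 0.036], [0.0, -0.0, 0.037], [0.0, -0.0, 0.036], [0.0, -0.0, 0.037]]
turn [[-0.0, -0.0, -0.0], [-0.0, -0.0, -0.0], [-0.0, -0.0, -0.0], [-0.0, -0.0, -0.0]]
end [ 0.4802 -0.3168  0.006 ] [-3.0755e+00 -6.3910e-01  1.0000e-04]
```

>>> {"op": "move_arm", "data": {"claw": [1, 1, 1, 1, 1, 1, 1, 1], "dp": [[-0.001, -0.002, 0.126], [-0.001, -0.002, 0.126], [-0.001, -0.002, 0.125], [0, -0.001, 0.126], [0, 0, 0.125], [0, 0, 0.126], [0, 0, 0.037], [0, 0, 0.037]], "turn": [[0, 0, 0], [0, 0, 0], [0, 0, 0], [0, 0, 0], [0, 0, 0], [0, 0, 0], [0, 0, 0], [0, 0, 0]]}}

```text
clock: 3.68
position: [0.4821, -0.3148, 0.0347]
ee_rot: [0.978, 0.207, -0.001, -0.001]
ft_force: [-0.6, 0.1, 0.7]
grip_width: 1.004
```

>>> {"op": "move_arm", "data": {"claw": [1, 1, 1, 1, 1, 1], "dp": [[0, 0, 0.037], [0, 0, 0.037], [0, 0, 0.036], [0, 0, 0.036], [0, 0, 0], [0, 0, 0]], "turn": [[0, 0, 0], [0, 0, 0], [0, 0, 0], [0, 0, 0], [0, 0, 0], [0, 0, 0]]}}

```text
clock: 4.18
position: [0.4819, -0.3162, 0.0062]
ee_rot: [0.978, 0.206, -0.0, -0.0]
ft_force: [0.2, 0.4, 0.3]
grip_width: 0.997
```

```bash
python3 - <<'E'
from plan import *
st(); snap('wrist','w4'); im=snap('side','s4')
b=im[210:330,340:480,::-1];z=cv2.resize(b,None,fx=5,fy=5,interpolation=cv2.INTER_CUBIC);cv2.imwrite('pics/s4z.png',z)
E
```

```text
t 4.18 p [ 0.4819 -0.3162  0.0062] yaw 23.83 tilt [-0.0004  0.0002] f [0.2  0.43 0.32] tq [-0.07 -0.01  0.02] g 0.997
```

View pics/w4.png

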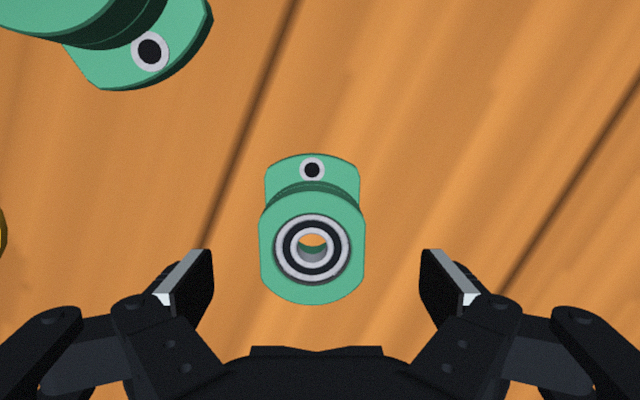

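View pics/s4z.png

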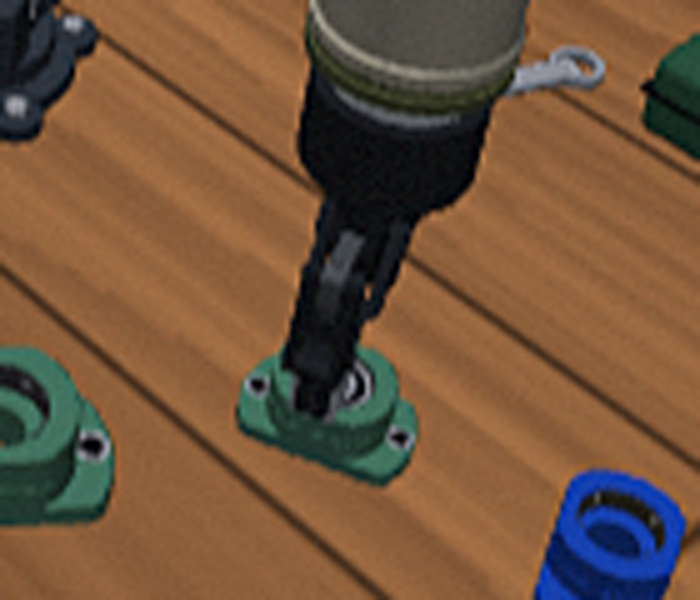

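```bash
python3 - <<'E'
from plan import *
st();im=cv2.imread('pics/w4.png')
for z in (.006,.025,.031,.034): print(z,proj('w4',[.4819,-.3162,z]),onz('w4',312,247,z).round(4))
d=np.load('pics/w4.npz')['P']; print(d.round(3))
E
```

```text
t 4.28 p [ 0.4822 -0.3165  0.0068] yaw 23.82 tilt [ 0.0005 -0.0002] f [ 0.14 -0.06 -0.48] tq [-0.02 -0.03  0.  ] g 0.998
0.006 [316.17648796 230.1620123 ] [ 0.4838 -0.3262  0.006 ]
0.025 [316.20270224 243.53906902] [ 0.4807 -0.3187  0.025 ]
0.031 [316.21220281 248.3871815 ] [ 0.4798 -0.3164  0.031 ]
0.034 [316.21721018 250.94242211] [ 0.4793 -0.3152  0.034 ]
[[ 0.915  0.39   0.104  0.455]
 [ 0.403 -0.884 -0.235 -0.257]
 [ 0.     0.257 -0.966  0.183]
 [ 0.     0.     0.     1.   ]]
```

>>> {"op": "move_arm", "data": {"claw": [1, 1, 0, 0, 0, 0, 0, 0], "dp": [[-0.009, 0, 0], [0, 0, 0], [0, 0, 0], [0, 0, 0], [0, 0, 0], [0, 0, 0], [0, 0, 0], [0, 0, 0]], "turn": [[0, 0, 0], [0, 0, 0], [0, 0, 0], [0, 0, 0], [0, 0, 0], [0, 0, 0], [0, 0, 0], [0, 0, 0]], "grip_force": 80}}

```text
clock: 4.95
position: [0.4804, -0.3169, 0.0064]
ee_rot: [0.978, 0.206, 0.0, -0.0]
ft_force: [-0.7, -0.6, 1.1]
grip_width: 0.142
```

>>> {"op": "move_arm", "data": {"claw": [0, 0, 0, 0], "dp": [[0, 0, 0], [0, 0, 0], [0, 0, 0], [0, 0, 0]], "turn": [[0, 0, 0], [0, 0, 0], [0, 0, 0], [0, 0, 0]]}}

```text
clock: 5.28
position: [0.4803, -0.317, 0.0063]
ee_rot: [0.978, 0.206, -0.0, -0.0]
ft_force: [-0.8, -0.7, 0.1]
grip_width: 0.002
```

```bash
python3 - <<'E'
from plan import *
st(); snap('wrist','w5'); st()
E
```

```text
t 5.28 p [ 0.4803 -0.317   0.0063] yaw 23.83 tilt [-0.      0.0001] f [-0.84 -0.67  0.08] tq [-0.03  0.01 -0.03] g 0.002
t 5.33 p [ 0.4804 -0.3169  0.0064] yaw 23.83 tilt [0.     0.0001] f [-0.49  0.45  0.22] tq [0.   0.01 0.01] g -0.001
```

View pics/w5.png

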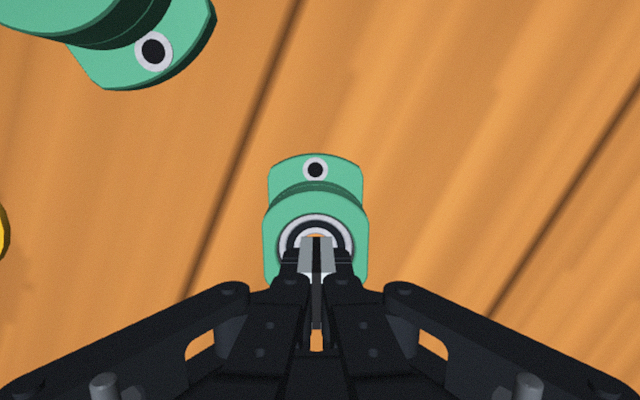

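```bash
python3 - <<'E'
from plan import *
im=snap('side','s6')
b=im[210:330,340:480,::-1];z=cv2.resize(b,None,fx=5,fy=5,interpolation=cv2.INTER_CUBIC);cv2.imwrite('pics/s6z.png',z)
for zz in (.0064,.034,.05): print(proj('s6',[.4804,-.3169,zz]),(proj('s6',[.4804,-.3169,zz])-[340,210])*5)
w=cv2.imread('pics/w5.png')[130:330,220:420];cv2.imwrite('pics/w5z.png',cv2.resize(w,None,fx=3,fy=3,interpolation=cv2.INTER_CUBIC))
E
```

```text
[403.69606704 292.79290279] [318.48033518 413.96451396]
[405.43491759 284.92691629] [327.17458795 374.63458147]
[406.47141329 280.23815154] [332.35706645 351.19075768]
```

View pics/s6z.png

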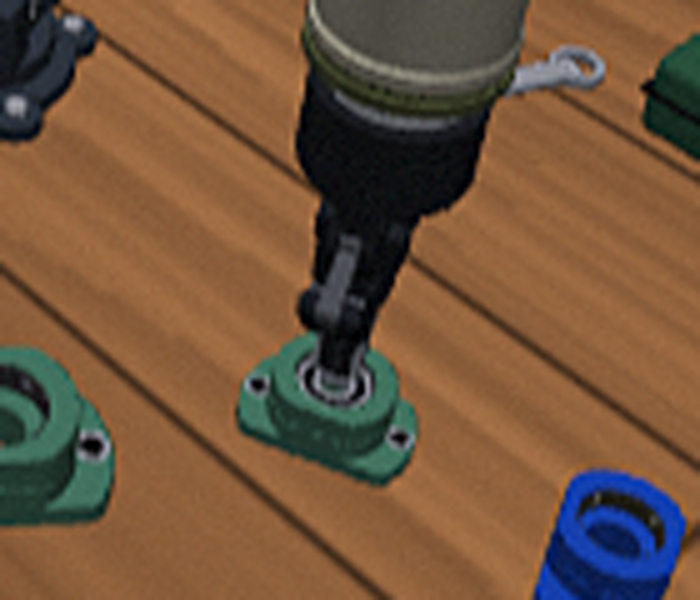

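View pics/w5z.png

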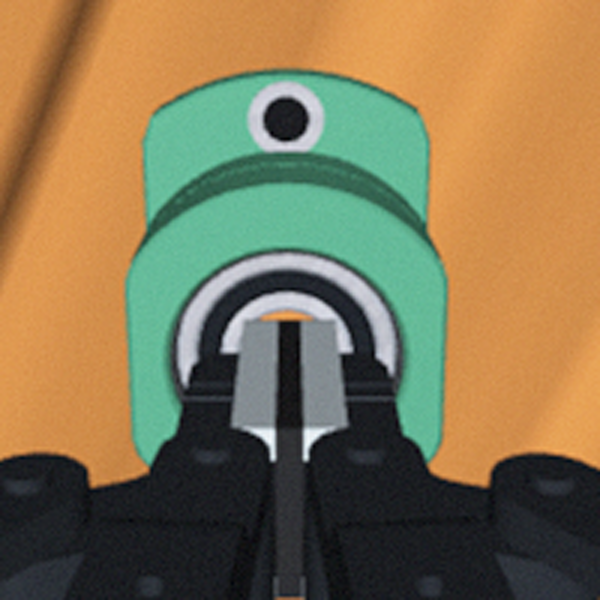

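```bash
python3 - <<'E'
import cv2,numpy as np
w=cv2.imread('pics/w4.png')[230:380,100:540];cv2.imwrite('pics/w4z.png',cv2.resize(w,None,fx=1.8,fy=1.8*2,interpolation=cv2.INTER_CUBIC))
w=cv2.imread('pics/w4.png')[235:325,130:230];cv2.imwrite('pics/w4y.png',cv2.convertScaleAbs(cv2.resize(w,None,fx=6,fy=6,interpolation=cv2.INTER_CUBIC),alpha=2.0,beta=20))
E
```

```text
(no output)
```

View pics/w4y.png

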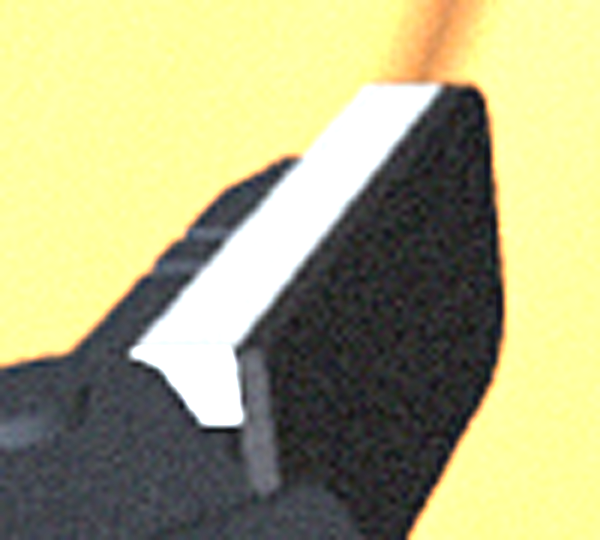

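>>> {"op": "move_arm", "data": {"claw": [1, 1, 1, 1, 1, 1, 1, 1], "dp": [[0, 0, 0], [0, 0, 0], [0, 0, 0], [0, 0, 0], [0, 0, 0], [0, 0, 0], [0, 0, 0], [0, 0, 0]], "turn": [[0, 0, 0], [0, 0, 0], [0, 0, 0], [0, 0, 0], [0, 0, 0], [0, 0, 0], [0, 0, 0], [0, 0, 0]]}}

```text
clock: 6.05
position: [0.4803, -0.3169, 0.0063]
ee_rot: [0.978, 0.206, -0.0, -0.0]
ft_force: [-0.0, 0.2, 0.8]
grip_width: 1.003
```

>>> {"op": "move_arm", "data": {"claw": [1, 1, 1, 1, 1, 1, 1, 1], "dp": [[0, 0, 0], [0, 0, 0], [0, 0, 0.025], [0, 0, 0.025], [0, 0, 0.025], [0, 0, 0.025], [0, 0, 0], [0, 0, 0]], "turn": [[0, 0, 0], [0, 0, 0], [0, 0, 0], [0, 0, 0], [0, 0, 0], [0, 0, 0], [0, 0, 0], [0, 0, 0]]}}

```text
clock: 6.72
position: [0.48, -0.3168, -0.0142]
ee_rot: [0.978, 0.206, -0.0, -0.0]
ft_force: [-0.5, -0.9, 0.0]
grip_width: 1.001
```

```bash
python3 - <<'E'
from plan import *
st(); im=snap('wrist','w7'); im=snap('side','s7')
b=im[210:330,340:480,::-1];z=cv2.resize(b,None,fx=5,fy=5,interpolation=cv2.INTER_CUBIC);cv2.imwrite('pics/s7z.png',z)
E
```

```text
t 6.72 p [ 0.48   -0.3168 -0.0142] yaw 23.82 tilt [-0.0009  0.0003] f [-0.47 -0.87  0.01] tq [-0.02  0.04  0.05] g 1.001
```

View pics/w7.png

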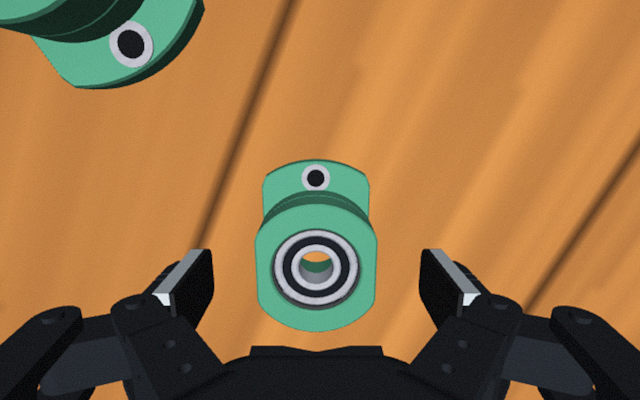

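View pics/s7z.png

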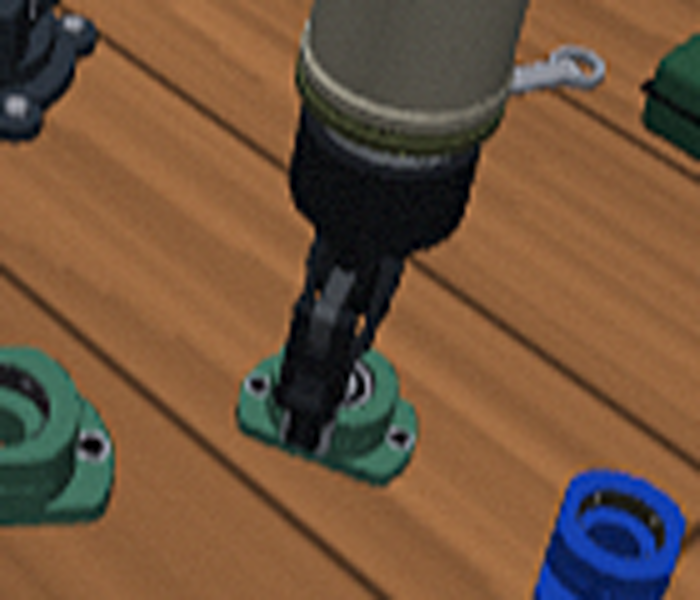

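```bash
python3 - <<'E'
from plan import *
ax=np.array([.915,.404,0]);ay=np.array([.404,-.915,0]);c=np.array([.48,-.3168,0])
for z in (.015,.025,.035,.045):
    print(z,[((proj('s7',c-ax*.0425-ay*s+[0,0,z])-[340,210])*5).round() for s in (-.011,.011)], [proj('w7',c-ax*.0425-ay*s+[0,0,z]).round() for s in (-.011,.011)])
E
```

```text
0.015 [array([315., 474.]), array([269., 456.])] [array([226., 274.]), array([223., 230.])]
0.025 [array([318., 460.]), array([272., 442.])] [array([221., 284.]), array([217., 238.])]
0.035 [array([322., 446.]), array([275., 428.])] [array([214., 296.]), array([210., 247.])]
0.045 [array([325., 431.]), array([278., 413.])] [array([207., 310.]), array([202., 258.])]
```

>>> {"op": "move_arm", "data": {"claw": [1, 1, 1, 1, 1, 1], "dp": [[0, 0, 0.02], [0, 0, 0.02], [0, 0, 0.02], [0, 0, 0.02], [0, 0, 0], [0, 0, 0]], "turn": [[0, 0, 0], [0, 0, 0], [0, 0, 0], [0, 0, 0], [0, 0, 0], [0, 0, 0]]}}

```text
clock: 7.32
position: [0.4801, -0.3168, -0.03]
ee_rot: [0.978, 0.206, -0.0, -0.0]
ft_force: [-0.4, 0.7, 0.2]
grip_width: 0.997
```

>>> {"op": "move_arm", "data": {"claw": [0, 0, 0, 0, 0, 0, 0, 0], "dp": [[0, 0, 0], [0, 0, 0], [0, 0, 0], [0, 0, 0], [0, 0, 0], [0, 0, 0], [0, 0, 0], [0, 0, 0]], "turn": [[0, 0, 0], [0, 0, 0], [0, 0, 0], [0, 0, 0], [0, 0, 0], [0, 0, 0], [0, 0, 0], [0, 0, 0]], "grip_force": 80}}

```text
clock: 7.98
position: [0.4806, -0.3172, -0.0291]
ee_rot: [0.978, 0.206, 0.0, 0.0]
ft_force: [-0.6, -0.1, 7.0]
grip_width: 0.567
```

```bash
python3 - <<'E'
from plan import *
st(); im=snap('wrist','w8'); st()
E
```

```text
t 7.98 p [ 0.4806 -0.3172 -0.0291] yaw 23.83 tilt [ 0.0007 -0.0002] f [-0.64 -0.14  6.98] tq [ 0.05  0.35 -0.03] g 0.567
t 8.03 p [ 0.4806 -0.3172 -0.0291] yaw 23.83 tilt [ 0.0007 -0.0002] f [-1.18  1.07  5.93] tq [0.06 0.35 0.01] g 0.572
```

View pics/w8.png

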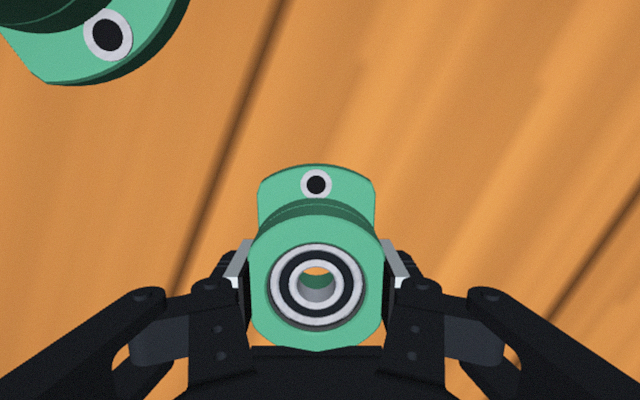

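```bash
cat >> h.py <<'E'
def recess(f,z,box):
    im=cv2.imread('pics/'+f+'.png');hsv=cv2.cvtColor(im,cv2.COLOR_BGR2HSV)
    m=cv2.inRange(hsv,(65,60,40),(95,255,255));k=np.zeros_like(m);x0,y0,x1,y1=box;k[y0:y1,x0:x1]=m[y0:y1,x0:x1]
    cs,h=cv2.findContours(k,cv2.RETR_CCOMP,cv2.CHAIN_APPROX_NONE)
    best=[c for i,c in enumerate(cs) if h[0][i][3]>=0]
    c=max(best,key=cv2.contourArea);e=cv2.fitEllipse(c);return e,onz(f,*e[0],z)
E
python3 - <<'E'
from plan import *
e,p=recess('w8',.034,(230,150,400,380));print(e,p)
t=np.array([.4806,-.3172]);d=p[:2]-t;print('tool x,y offset mm',1e3*d@[.915,.404],1e3*d@[.404,-.915])
plan([([.4806,-.3172,.03],23.83,4),([.4806,-.3172,.09],23.83,2),([.5205,-.0165,.155],23.83,9)],start=([.4806,-.3172,-.030],23.83))
E
```

```text
((315.8385009765625, 286.53564453125), (88.5933609008789, 98.97019958496094), 90.67532348632812) [ 0.47992014 -0.31598314  0.034     ]
tool x,y offset mm -0.1304606675742604 -1.3880901809326172
dp [[0.0, 0.0, -0.075], [0.0, 0.0, -0.075], [0.0, 0.0, -0.075], [0.0, 0.0, -0.075], [0.0, 0.0, -0.15], [0.0, 0.0, -0.15], [0.088, -0.144, -0.036], [0.088, -0.144, -0.036]]
turn [[0.0, 0.0, 0.0], [0.0, 0.0, 0.0], [0.0, 0.0, 0.0], [0.0, 0.0, 0.0], [0.0, 0.0, 0.0], [0.0, 0.0, 0.0], [0.0, 0.0, 0.0], [0.0, 0.0, 0.0]]
dp [[0.088, -0.144, -0.036], [0.088, -0.144, -0.036], [0.088, -0.144, -0.036], [0.087, -0.144, -0.036], [0.088, -0.144, -0.036], [0.087, -0.143, -0.036], [0.088, -0.144, -0.037]]
turn [[0.0, 0.0, 0.0], [0.0, 0.0, 0.0], [0.0, 0.0, 0.0], [0.0, 0.0, 0.0], [0.0, 0.0, 0.0], [0.0, 0.0, 0.0], [0.0, 0.0, 0.0]]
end [ 0.5205 -0.0164  0.155 ] [3.0739 0.6486 0.    ]
```

```bash
python3 - <<'E'
from plan import *
plan([([.4806,-.3172,.03],23.83,4),([.4806,-.3172,.09],23.83,2),([.5508,-.085,.155],23.83,7)],start=([.4806,-.3172,-.030],23.83))
P=np.load('pics/w8.npz')['P'].copy();P[:3,3]+=np.array([.5508,-.085,.155])-[.4806,-.3172,-.0291]
K=np.load('pics/w8.npz')['K'];np.savez('pics/sim.npz',P=P,K=K)
for z in (.13,.153,.165):print(proj('sim',[.5205,-.0165,z]))
E
```

```text
dp [[0.0, 0.0, -0.075], [0.0, 0.0, -0.075], [0.0, 0.0, -0.075], [0.0, 0.0, -0.075], [0.0, 0.0, -0.15], [0.0, 0.0, -0.15], [0.113, -0.131, -0.046], [0.113, -0.132, -0.046]]
turn [[0.0, 0.0, 0.0], [0.0, 0.0, 0.0], [0.0, 0.0, 0.0], [0.0, 0.0, 0.0], [0.0, 0.0, 0.0], [0.0, 0.0, 0.0], [0.0, 0.0, 0.0], [0.0, 0.0, 0.0]]
dp [[0.113, -0.131, -0.047], [0.113, -0.132, -0.046], [0.113, -0.131, -0.047], [0.113, -0.132, -0.047], [0.112, -0.131, -0.046]]
turn [[0.0, 0.0, 0.0], [0.0, 0.0, 0.0], [0.0, 0.0, 0.0], [0.0, 0.0, 0.0], [0.0, 0.0, 0.0]]
end [ 0.5508 -0.0851  0.155 ] [3.0739 0.6486 0.    ]
[315.80045762  88.92023291]
[315.82260613  86.63233245]
[315.83662635  85.1840694 ]
```

Drift should appear at about (316,87). I'll lift the housing and go to that viewpoint.

>>> {"op": "move_arm", "data": {"claw": [0, 0, 0, 0, 0, 0, 0, 0], "dp": [[0, 0, -0.03], [0, 0, -0.06], [0, 0, -0.09], [0, 0, -0.12], [0, 0, -0.15], [0, 0, -0.15], [0.113, -0.131, -0.046], [0.113, -0.132, -0.046]], "turn": [[0, 0, 0], [0, 0, 0], [0, 0, 0], [0, 0, 0], [0, 0, 0], [0, 0, 0], [0, 0, 0], [0, 0, 0]]}}

```text
clock: 8.7
position: [0.5001, -0.2524, 0.1113]
ee_rot: [0.979, 0.204, 0.001, 0.001]
ft_force: [1.3, 0.8, -5.0]
grip_width: 0.571
```

>>> {"op": "move_arm", "data": {"claw": [0, 0, 0, 0, 0, 0, 0, 0], "dp": [[0.113, -0.131, -0.046], [0.113, -0.132, -0.046], [0.113, -0.131, -0.047], [0.113, -0.132, -0.047], [0.112, -0.131, -0.046], [0, 0, 0], [0, 0, 0], [0, 0, 0]], "turn": [[0, 0, 0], [0, 0, 0], [0, 0, 0], [0, 0, 0], [0, 0, 0], [0, 0, 0], [0, 0, 0], [0, 0, 0]]}}

```text
clock: 9.37
position: [0.55, -0.0854, 0.1554]
ee_rot: [0.978, 0.206, -0.0, 0.0]
ft_force: [-0.4, -0.6, -3.9]
grip_width: 0.57
```

```bash
python3 - <<'E'
from plan import *
st(); im=snap('wrist','w9'); st(); 
im=snap('side','s9'); st(); b=im[130:270,300:440,::-1];cv2.imwrite('pics/s9z.png',cv2.resize(b,None,fx=4,fy=4,interpolation=cv2.INTER_CUBIC))
E
```

```text
t 9.37 p [ 0.55   -0.0854  0.1554] yaw 23.82 tilt [-0.0004 -0.0004] f [-0.42 -0.61 -3.92] tq [-0.08  0.    0.01] g 0.57
t 9.42 p [ 0.5498 -0.0861  0.1552] yaw 23.74 tilt [-0.0005 -0.0004] f [ 0.2  -0.52 -3.8 ] tq [ 0.03 -0.    0.02] g 0.575
t 9.47 p [ 0.5498 -0.0864  0.1552] yaw 23.7 tilt [-0.0006 -0.0003] f [ 0.56 -0.61 -3.29] tq [ 0.   -0.01  0.03] g 0.567
```

View pics/w9.png

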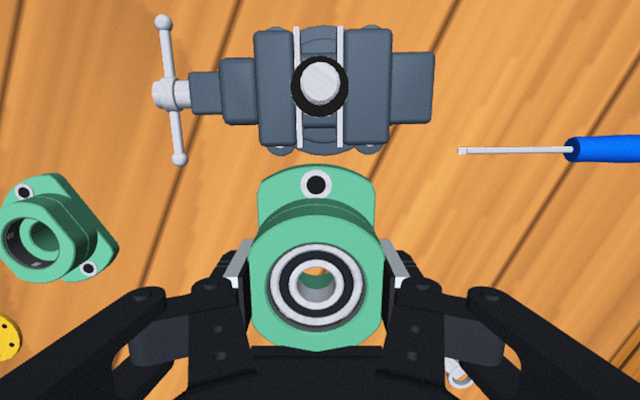

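View pics/s9z.png

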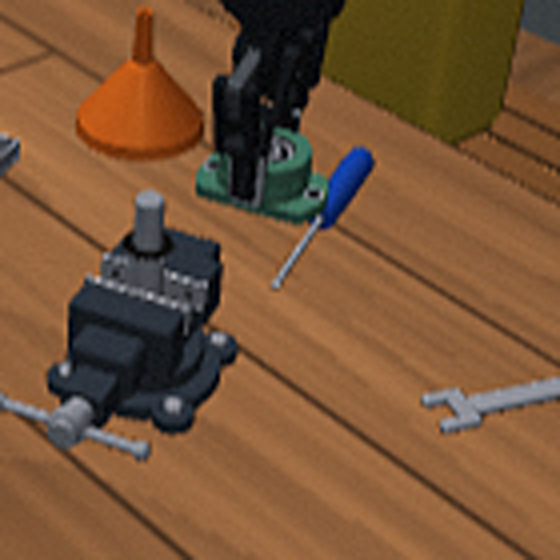

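```bash
python3 - <<'E'
from plan import *
im=snap('wrist','w10'); st()
g=cv2.cvtColor(im,cv2.COLOR_RGB2GRAY);hsv=cv2.cvtColor(im,cv2.COLOR_RGB2HSV)
m=((g>150)&(hsv[:,:,1]<50)).astype(np.uint8)
k=np.zeros_like(m);k[50:118,300:341]=m[50:118,300:341]
cs,_=cv2.findContours(k,cv2.RETR_EXTERNAL,cv2.CHAIN_APPROX_NONE);c=max(cs,key=cv2.contourArea)
e=cv2.fitEllipse(c);print('drift',e,cv2.minEnclosingCircle(c),cv2.boundingRect(c))
cv2.imwrite('pics/w10z.png',cv2.resize(im[40:130,270:370,::-1],None,fx=6,fy=6,interpolation=cv2.INTER_CUBIC))
for z in (.135,.145,.153,.16): print(z,onz('w10',*e[0],z).round(4))
T=('top0',270+182.5/3.8-.5,130+166.5/3.8-.5)
p=tri(T,('w10',*e[0]));print('tri',p,'reproj',proj('top0',p),T,proj('w10',p))
print(tri(('side0',280+213.5/3.7-.5,160+74.5/3.7-.5),('w10',*e[0])))
e2,q=recess('w10',.1552+.0635,(230,150,400,380));print(e2,q)
o=manip.get_obs();t=o['position'][:2];d=q[:2]-t;print(1e3*d@[.915,.404],1e3*d@[.404,-.915])
E
```

```text
t 9.52 p [ 0.5499 -0.0863  0.1551] yaw 23.7 tilt [-0.0005 -0.0002] f [ 0.46  0.33 -3.99] tq [0.01 0.02 0.03] g 0.568
drift ((320.3768310546875, 79.8115463256836), (38.256778717041016, 39.43325424194336), 35.58865737915039) ((319.536376953125, 80.46363830566406), 20.84569549560547) (301, 60, 40, 40)
0.135 [ 0.52   -0.0127  0.135 ]
0.145 [ 0.5202 -0.0134  0.145 ]
0.153 [ 0.5204 -0.0139  0.153 ]
0.16 [ 0.5205 -0.0144  0.16  ]
tri [ 0.52009032 -0.01459625  0.1511753 ] reproj [317.20972518 173.21233454] ('top0', 317.5263157894737, 173.31578947368422) [319.3054447   81.13545844]
[ 0.52168669 -0.01527599  0.15294559]
((315.85943603515625, 286.6522521972656), (88.51457977294922, 98.97461700439453), 90.69356536865234) [ 0.54907825 -0.08495223  0.2187    ]
-0.17742241023908734 -1.5589835265232213
```

View pics/w10z.png

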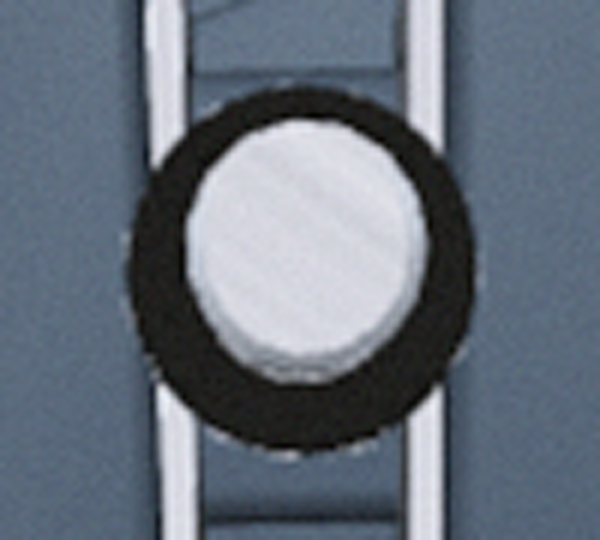

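```bash
python3 - <<'E'
from plan import *
for z in (.110,.117,.123): print(onz('w10',320.1,84.3,z))
print(onz('w10',320.1,79.4,.153))
plan([([.5211,-.0152,.155],23.7,4)],start=([.5499,-.0863,.155],23.7))
E
```

```text
[ 0.5204965  -0.01337575  0.11      ]
[ 0.52059262 -0.01378999  0.117     ]
[ 0.520675   -0.01414506  0.123     ]
[ 0.52015634 -0.01381462  0.153     ]
dp [[0.003, -0.096, 0.0], [0.003, -0.096, 0.0], [0.003, -0.096, 0.0], [0.002, -0.095, 0.0]]
turn [[0.0, 0.0, 0.0], [0.0, 0.0, 0.0], [0.0, 0.0, 0.0], [0.0, 0.0, 0.0]]
end [ 0.5211 -0.0153  0.155 ] [3.0746 0.6451 0.    ]
```

>>> {"op": "move_arm", "data": {"claw": [0, 0, 0, 0, 0, 0, 0, 0], "dp": [[0.003, -0.096, 0], [0.003, -0.096, 0], [0.003, -0.096, 0], [0.002, -0.095, 0], [0, 0, 0], [0, 0, 0], [0, 0, 0], [0, 0, 0]], "turn": [[0, 0, 0], [0, 0, 0], [0, 0, 0], [0, 0, 0], [0, 0, 0], [0, 0, 0], [0, 0, 0], [0, 0, 0]]}}

```text
clock: 10.18
position: [0.5217, -0.0153, 0.1552]
ee_rot: [0.979, 0.205, -0.0, 0.0]
ft_force: [0.2, 0.1, -3.5]
grip_width: 0.57
```

```bash
python3 - <<'E'
from plan import *
st(); im=snap('wrist','w11'); st(); s=snap('side','s11');t=snap('top','t11')
cv2.imwrite('pics/w11z.png',cv2.resize(im[220:350,240:400,::-1],None,fx=5,fy=4,interpolation=cv2.INTER_CUBIC))
cv2.imwrite('pics/s11z.png',cv2.resize(s[130:250,280:400,::-1],None,fx=5,fy=5,interpolation=cv2.INTER_CUBIC))
E
```

```text
t 10.18 p [ 0.5217 -0.0153  0.1552] yaw 23.71 tilt [ 0.0001 -0.0004] f [ 0.23  0.07 -3.54] tq [-0.03  0.    0.01] g 0.57
t 10.23 p [ 0.5217 -0.0152  0.1552] yaw 23.72 tilt [-0.     -0.0003] f [ 0.49  0.01 -4.46] tq [-0.01  0.05  0.03] g 0.571
```

View pics/w11z.png

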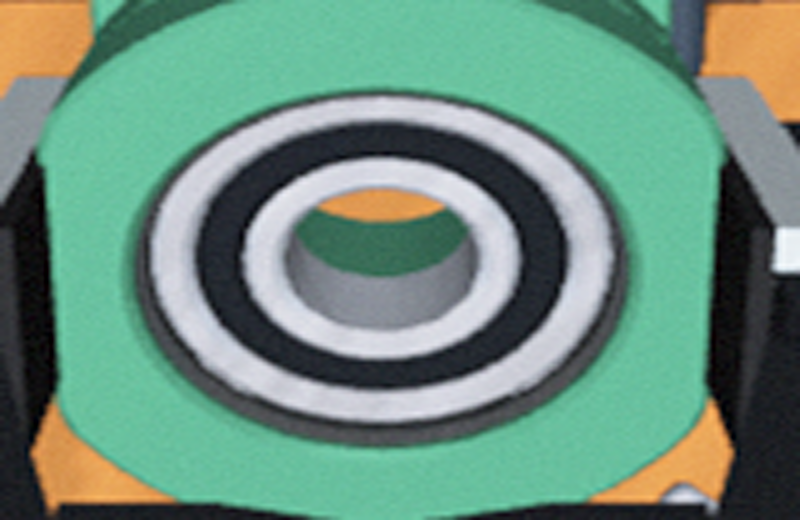

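View pics/s11z.png

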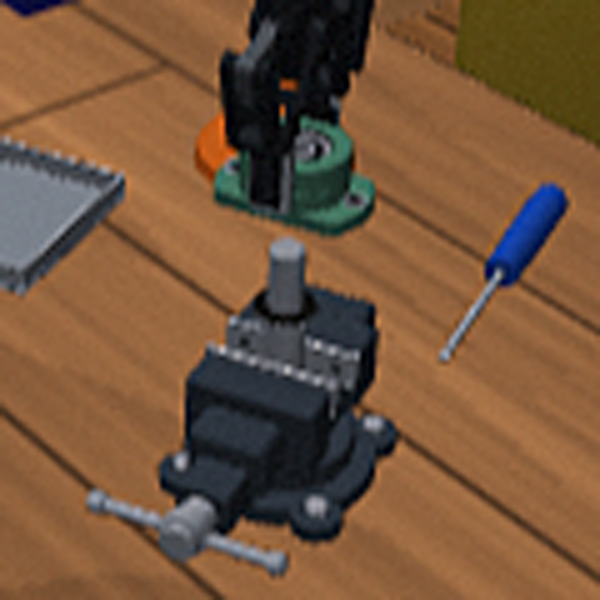

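>>> {"op": "move_arm", "data": {"claw": [0, 0, 0, 0, 0, 0, 0, 0], "dp": [[-0.003, -0.001, 0.03], [0, 0, 0.03], [0, 0, 0.03], [0, 0, 0.03], [0, 0, 0.01], [0, 0, 0], [0, 0, 0], [0, 0, 0]], "turn": [[0, 0, 0], [0, 0, 0], [0, 0, 0], [0, 0, 0], [0, 0, 0], [0, 0, 0], [0, 0, 0], [0, 0, 0]]}}

```text
clock: 11.0
position: [0.5212, -0.0139, 0.1294]
ee_rot: [0.978, 0.207, 0.0, -0.0]
ft_force: [0.8, -0.5, -3.1]
grip_width: 0.568
```

```bash
python3 - <<'E'
from plan import *
st(); im=snap('wrist','w12'); s=snap('side','s12');st()
a=cv2.resize(im[240:330,280:360,::-1],None,fx=5,fy=5,interpolation=cv2.INTER_CUBIC)
b=cv2.resize(s[150:230,300:380,::-1],None,fx=5,fy=5.625,interpolation=cv2.INTER_CUBIC)
cv2.imwrite('pics/m12.png',np.hstack([a,b]))
E
```

```text
t 11.0 p [ 0.5212 -0.0139  0.1294] yaw 23.84 tilt [0.0004 0.0001] f [ 0.78 -0.51 -3.14] tq [ 0.04 -0.03  0.03] g 0.568
t 11.1 p [ 0.5212 -0.0139  0.1295] yaw 23.83 tilt [0.0005 0.0002] f [ 0.8   0.16 -4.4 ] tq [ 0.03 -0.01  0.03] g 0.572
```

View pics/m12.png

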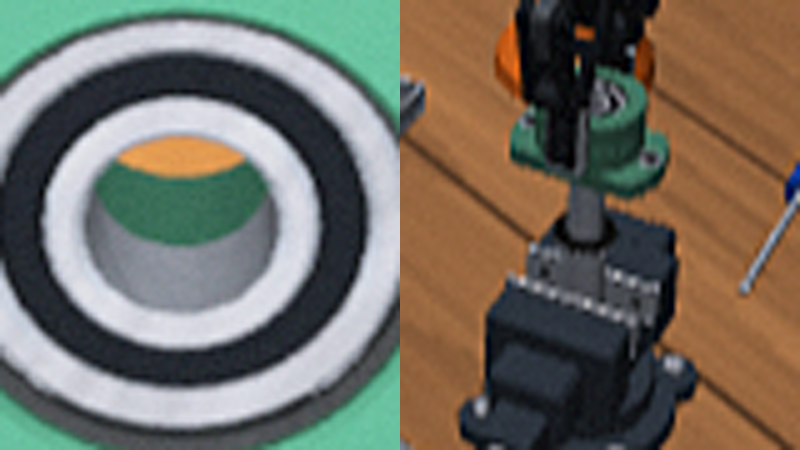

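>>> {"op": "move_arm", "data": {"claw": [0, 0, 0, 0, 0], "dp": [[-0.002, 0.006, 0], [0, 0, 0.008], [0, 0, 0.008], [0, 0, 0.008], [0, 0, 0]], "turn": [[0, 0, 0], [0, 0, 0], [0, 0, 0], [0, 0, 0], [0, 0, 0]]}}

```text
clock: 11.52
position: [0.5208, -0.0151, 0.1239]
ee_rot: [0.978, 0.206, -0.0, -0.0]
ft_force: [-0.9, 0.4, -4.7]
grip_width: 0.57
```

```bash
python3 - <<'E'
from plan import *
st()
E
```

```text
t 11.52 p [ 0.5208 -0.0151  0.1239] yaw 23.83 tilt [-0.0006  0.    ] f [-0.9   0.37 -4.72] tq [-0.02  0.02  0.  ] g 0.57
```

Good at (.5208,-.0151), weight only. Creep down.

>>> {"op": "move_arm", "data": {"claw": [0, 0, 0, 0], "dp": [[0, 0, 0.008], [0, 0, 0.008], [0, 0, 0.008], [0, 0, 0]], "turn": [[0, 0, 0], [0, 0, 0], [0, 0, 0], [0, 0, 0]]}}

```text
clock: 11.85
position: [0.5208, -0.0151, 0.1192]
ee_rot: [0.978, 0.207, -0.0, -0.0]
ft_force: [-1.2, 0.2, -4.1]
grip_width: 0.569
```

>>> {"op": "move_arm", "data": {"claw": [0, 0, 0], "dp": [[0, 0, 0.008], [0, 0, 0.008], [0, 0, 0]], "turn": [[0, 0, 0], [0, 0, 0], [0, 0, 0]]}}

```text
clock: 12.1
position: [0.5209, -0.0151, 0.116]
ee_rot: [0.978, 0.206, -0.0, -0.0]
ft_force: [0.1, -0.2, -5.5]
grip_width: 0.57
```

```bash
python3 - <<'E'
from plan import *
st(); im=snap('wrist','w13'); s=snap('side','s13');st()
a=cv2.resize(im[240:330,280:360,::-1],None,fx=5,fy=5,interpolation=cv2.INTER_CUBIC)
b=cv2.resize(s[150:230,300:380,::-1],None,fx=5,fy=5.625,interpolation=cv2.INTER_CUBIC)
cv2.imwrite('pics/m13.png',np.hstack([a,b]))
E
```

```text
t 12.1 p [ 0.5209 -0.0151  0.116 ] yaw 23.83 tilt [-0.0004  0.    ] f [ 0.1  -0.22 -5.51] tq [ 0.05  0.01 -0.01] g 0.57
t 12.2 p [ 0.521  -0.0152  0.1163] yaw 23.83 tilt [-0.0002  0.0001] f [-0.74  0.44 -3.74] tq [-0.01 -0.04  0.04] g 0.565
```

View pics/m13.png

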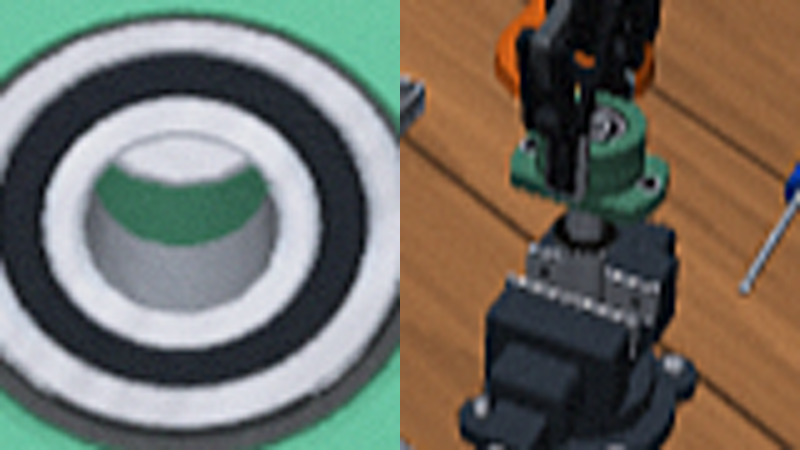

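>>> {"op": "move_arm", "data": {"claw": [0, 0, 0, 0, 0, 0, 0, 0], "dp": [[0, 0, 0.008], [0, 0, 0.008], [0, 0, 0.008], [0, 0, 0.008], [0, 0, 0.008], [0, 0, 0.005], [0, 0, 0.005], [0, 0, 0]], "turn": [[0, 0, 0], [0, 0, 0], [0, 0, 0], [0, 0, 0], [0, 0, 0], [0, 0, 0], [0, 0, 0], [0, 0, 0]]}}

```text
clock: 12.87
position: [0.521, -0.0152, 0.1062]
ee_rot: [0.978, 0.206, -0.0, -0.0]
ft_force: [-1.0, 0.1, -4.1]
grip_width: 0.572
```

>>> {"op": "move_arm", "data": {"claw": [0, 0, 0, 0], "dp": [[0, 0, 0.005], [0, 0, 0.005], [0, 0, 0.005], [0, 0, 0]], "turn": [[0, 0, 0], [0, 0, 0], [0, 0, 0], [0, 0, 0]]}}

```text
clock: 13.2
position: [0.5215, -0.0151, 0.1038]
ee_rot: [0.978, 0.206, 0.0, -0.0]
ft_force: [-1.0, -1.1, 0.4]
grip_width: 0.576
```

>>> {"op": "move_arm", "data": {"claw": [0, 0, 0, 0], "dp": [[0, 0, 0.005], [0, 0, 0.005], [0, 0, 0.005], [0, 0, 0.005]], "turn": [[0, 0, 0], [0, 0, 0], [0, 0, 0], [0, 0, 0]]}}

```text
clock: 13.53
position: [0.5216, -0.0151, 0.0997]
ee_rot: [0.978, 0.206, 0.001, -0.0]
ft_force: [-0.2, -0.4, 5.3]
grip_width: 0.57
```

>>> {"op": "move_arm", "data": {"claw": [0, 0, 0, 0], "dp": [[0, 0, 0.005], [0, 0, 0.005], [0, 0, 0.005], [0, 0, 0]], "turn": [[0, 0, 0], [0, 0, 0], [0, 0, 0], [0, 0, 0]]}}

```text
clock: 13.87
position: [0.5212, -0.0151, 0.0961]
ee_rot: [0.978, 0.206, 0.0, 0.0]
ft_force: [2.3, 0.7, 0.7]
grip_width: 0.573
```

>>> {"op": "move_arm", "data": {"claw": [0, 0, 0, 0], "dp": [[0, 0, 0.005], [0, 0, 0.005], [0, 0, 0.005], [0, 0, 0.005]], "turn": [[0, 0, 0], [0, 0, 0], [0, 0, 0], [0, 0, 0]]}}

```text
clock: 14.2
position: [0.5201, -0.0152, 0.0914]
ee_rot: [0.978, 0.206, -0.001, -0.0]
ft_force: [0.3, 0.6, -3.7]
grip_width: 0.567
```

>>> {"op": "move_arm", "data": {"claw": [0, 0, 0], "dp": [[0, 0, 0.005], [0, 0, 0.005], [0, 0, 0]], "turn": [[0, 0, 0], [0, 0, 0], [0, 0, 0]]}}

```text
clock: 14.45
position: [0.5207, -0.0152, 0.0899]
ee_rot: [0.978, 0.206, -0.0, -0.0]
ft_force: [-1.2, -0.1, -3.5]
grip_width: 0.573
```

```bash
python3 - <<'E'
from plan import *
st(); im=snap('wrist','w14'); s=snap('side','s14');st()
a=cv2.resize(im[230:340,250:380,::-1],None,fx=3.5,fy=3.5,interpolation=cv2.INTER_CUBIC)
b=cv2.resize(s[150:230,300:380,::-1],None,fx=4.8,fy=385/80,interpolation=cv2.INTER_CUBIC)
cv2.imwrite('pics/m14.png',np.hstack([a,b[:385]]))
E
```

```text
t 14.45 p [ 0.5207 -0.0152  0.0899] yaw 23.83 tilt [-0.0009 -0.0001] f [-1.24 -0.09 -3.5 ] tq [-0.01 -0.03 -0.04] g 0.573
t 14.55 p [ 0.5209 -0.0152  0.0902] yaw 23.83 tilt [-0.0005 -0.    ] f [-0.82  0.62 -3.99] tq [0.02 0.01 0.03] g 0.573
```

View pics/m14.png

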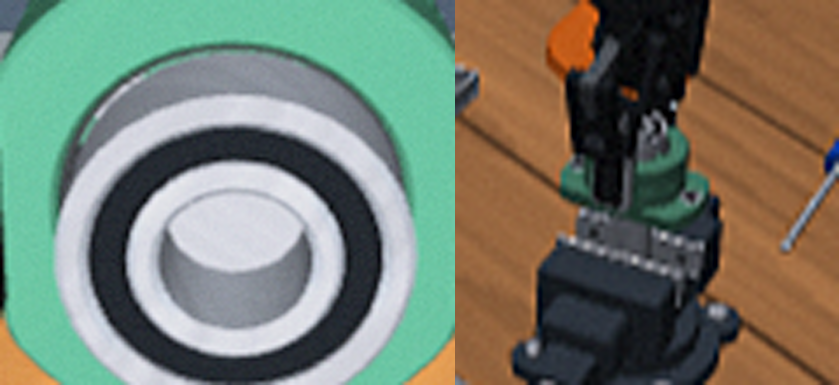

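>>> {"op": "move_arm", "data": {"claw": [0, 0, 0, 0], "dp": [[0, 0, 0.003], [0, 0, 0.003], [0, 0, 0.003], [0, 0, 0]], "turn": [[0, 0, 0], [0, 0, 0], [0, 0, 0], [0, 0, 0]]}}

```text
clock: 14.88
position: [0.5211, -0.0151, 0.0886]
ee_rot: [0.978, 0.207, 0.0, -0.0]
ft_force: [-1.1, 0.4, -2.7]
grip_width: 0.568
```

>>> {"op": "move_arm", "data": {"claw": [0, 0, 0, 0], "dp": [[0, 0, 0.003], [0, 0, 0.003], [0, 0, 0], [0, 0, 0]], "turn": [[0, 0, 0], [0, 0, 0], [0, 0, 0], [0, 0, 0]]}}

```text
clock: 15.22
position: [0.5212, -0.0151, 0.0881]
ee_rot: [0.978, 0.206, 0.0, -0.0]
ft_force: [-4.2, 0.5, 7.9]
grip_width: 0.569
```

>>> {"op": "move_arm", "data": {"claw": [0, 0, 0], "dp": [[0, 0, 0.002], [0, 0, 0], [0, 0, 0]], "turn": [[0, 0, 0], [0, 0, 0], [0, 0, 0]]}}

```text
clock: 15.47
position: [0.5212, -0.0151, 0.088]
ee_rot: [0.978, 0.206, 0.0, -0.0]
ft_force: [-7.0, 0.3, 10.3]
grip_width: 0.57
```

```bash
python3 - <<'E'
from plan import *
st(); im=snap('wrist','w15'); s=snap('side','s15');st()
a=cv2.resize(im[220:350,240:390,::-1],None,fx=3,fy=3,interpolation=cv2.INTER_CUBIC)
b=cv2.resize(s[150:228,300:370,::-1],None,fx=5,fy=5,interpolation=cv2.INTER_CUBIC)
cv2.imwrite('pics/m15.png',np.hstack([a,b]))
E
```

```text
t 15.47 p [ 0.5212 -0.0151  0.088 ] yaw 23.82 tilt [0.0002 0.0008] f [-6.97  0.31 10.3 ] tq [-0.04  1.37  0.09] g 0.57
t 15.57 p [ 0.5212 -0.0151  0.088 ] yaw 23.83 tilt [0.0002 0.0007] f [-5.15  0.24 10.66] tq [-0.02  1.39 -0.07] g 0.572
```

View pics/m15.png

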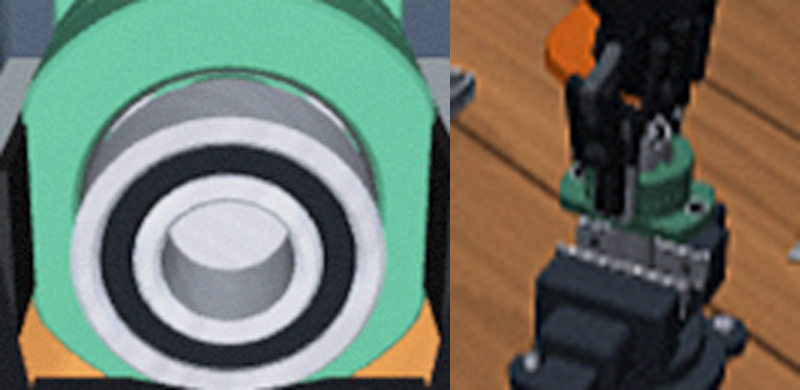

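>>> {"op": "move_arm", "data": {"claw": [0, 0.7, 0.7, 0.8, 1, 1, 1, 1], "dp": [[0, 0, -0.002], [0, 0, 0], [0, 0, 0], [0, 0, 0], [0, 0, 0], [0, 0, 0], [0, 0, 0], [0, 0, 0]], "turn": [[0, 0, 0], [0, 0, 0], [0, 0, 0], [0, 0, 0], [0, 0, 0], [0, 0, 0], [0, 0, 0], [0, 0, 0]], "grip_force": 20}}

```text
clock: 16.23
position: [0.5211, -0.0151, 0.0873]
ee_rot: [0.978, 0.206, 0.0, -0.0]
ft_force: [-0.3, -0.1, -0.6]
grip_width: 1.0
```

```bash
python3 - <<'E'
from plan import *
st(); im=snap('wrist','w16'); s=snap('side','s16');st()
a=cv2.resize(im[140:350,190:440,::-1],None,fx=1.8,fy=390/210,interpolation=cv2.INTER_CUBIC)
b=cv2.resize(s[150:228,300:370,::-1],None,fx=5,fy=5,interpolation=cv2.INTER_CUBIC)
cv2.imwrite('pics/m16.png',np.hstack([a[:390],b]))
E
```

```text
t 16.23 p [ 0.5211 -0.0151  0.0873] yaw 23.83 tilt [-0.      0.0001] f [-0.29 -0.14 -0.59] tq [-0.06  0.   -0.06] g 1.0
t 16.33 p [ 0.5211 -0.0152  0.0873] yaw 23.83 tilt [-0.  0.] f [ 0.27 -0.55 -0.61] tq [0.01 0.02 0.04] g 1.001
```

View pics/m16.png

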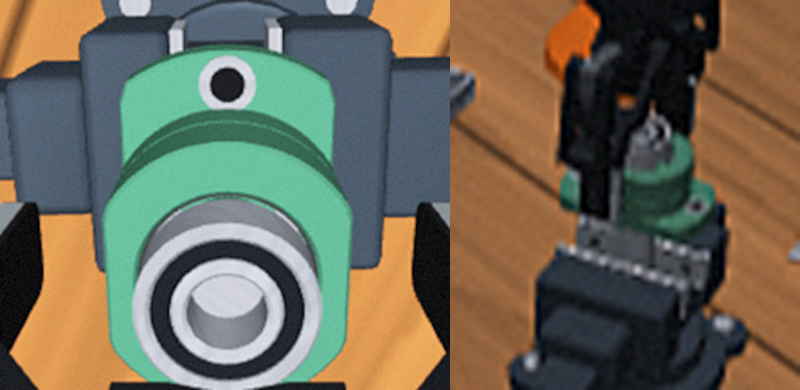

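>>> {"op": "move_arm", "data": {"claw": [1, 1, 1, 1, 1, 1, 1, 1], "dp": [[0, 0, -0.03], [0, 0, -0.06], [0, 0, -0.06], [0, 0, -0.06], [0, 0, -0.04], [0, 0, 0], [0, 0, 0], [0, 0, 0]], "turn": [[0, 0, 0], [0, 0, 0], [0, 0, 0], [0, 0, 0], [0, 0, 0], [0, 0, 0], [0, 0, 0], [0, 0, 0]]}}

```text
clock: 17.0
position: [0.5208, -0.015, 0.1371]
ee_rot: [0.978, 0.207, -0.0, -0.0]
ft_force: [0.9, 0.3, -0.2]
grip_width: 1.0
```

>>> {"op": "move_arm", "data": {"claw": [0.5, 0.5, 0.5, 0.5, 0.5, 0.5], "dp": [[0, 0, 0], [0, 0, 0], [0, 0, 0], [0, 0, 0], [0, 0, 0], [0, 0, 0]], "turn": [[0, 0, 0], [0, 0, 0], [0, 0, 0], [0, 0, 0], [0, 0, 0], [0, 0, 0]]}}

```text
clock: 17.5
position: [0.521, -0.0152, 0.1373]
ee_rot: [0.978, 0.206, -0.0, -0.0]
ft_force: [-0.2, -0.6, 0.9]
grip_width: 0.504
```

```bash
python3 - <<'E'
from plan import *
st(); im=snap('wrist','w17'); s=snap('side','s17');st()
a=cv2.resize(im[140:350,190:440,::-1],None,fx=1.8,fy=390/210,interpolation=cv2.INTER_CUBIC)
b=cv2.resize(s[140:218,300:370,::-1],None,fx=5,fy=5,interpolation=cv2.INTER_CUBIC)
cv2.imwrite('pics/m17.png',np.hstack([a[:390],b]))
E
```

```text
t 17.5 p [ 0.521  -0.0152  0.1373] yaw 23.83 tilt [-0.0002 -0.    ] f [-0.17 -0.64  0.92] tq [0.01 0.01 0.04] g 0.504
t 17.6 p [ 0.5211 -0.0152  0.1374] yaw 23.83 tilt [-0.  0.] f [ 0.28 -0.73 -0.22] tq [0.   0.02 0.  ] g 0.503
```

View pics/m17.png

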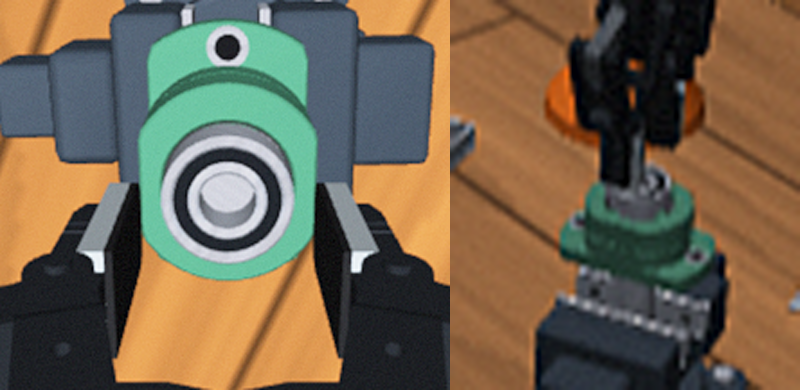

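>>> {"op": "move_arm", "data": {"claw": [0.5, 0.5, 0.5, 0.5, 0.5, 0.5, 0.5, 0.5], "dp": [[0, 0, 0.012], [0, 0, 0.012], [0, 0, 0.012], [0, 0, 0.012], [0, 0, 0.012], [0, 0, 0.008], [0, 0, 0], [0, 0, 0]], "turn": [[0, 0, 0], [0, 0, 0], [0, 0, 0], [0, 0, 0], [0, 0, 0], [0, 0, 0], [0, 0, 0], [0, 0, 0]]}}

```text
clock: 18.27
position: [0.521, -0.0152, 0.1237]
ee_rot: [0.978, 0.206, -0.0, -0.0]
ft_force: [0.6, 0.9, 0.2]
grip_width: 0.497
```

```bash
python3 - <<'E'
from plan import *
st(); im=snap('wrist','w18'); s=snap('side','s18');st()
a=cv2.resize(im[140:350,190:440,::-1],None,fx=1.8,fy=390/210,interpolation=cv2.INTER_CUBIC)
b=cv2.resize(s[140:218,300:370,::-1],None,fx=5,fy=5,interpolation=cv2.INTER_CUBIC)
cv2.imwrite('pics/m18.png',np.hstack([a[:390],b]))
E
```

```text
t 18.27 p [ 0.521  -0.0152  0.1237] yaw 23.83 tilt [-0.0002  0.    ] f [0.62 0.89 0.17] tq [0.01 0.01 0.  ] g 0.497
t 18.37 p [ 0.5212 -0.0152  0.1239] yaw 23.83 tilt [0.0002 0.0001] f [0.53 0.26 0.33] tq [ 0.   -0.03 -0.01] g 0.499
```

View pics/m18.png

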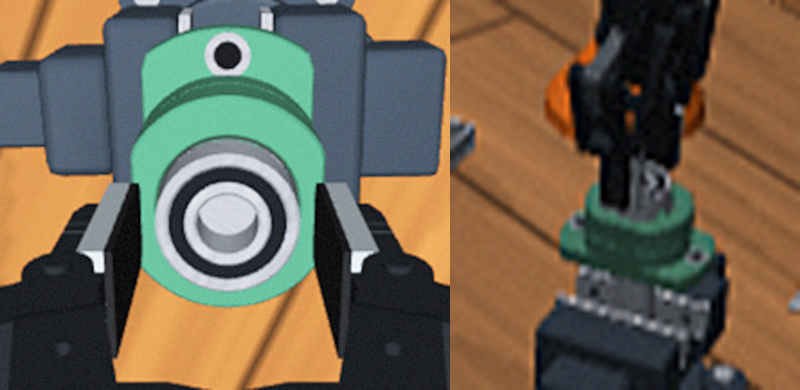

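```bash
python3 - <<'E'
from plan import *
ax=np.array([.915,.404,0]);ay=np.array([.404,-.915,0]);c=np.array([.521,-.0152,0])
for z in (.145,.150,.155,.16,.165):
    print(z,[((proj('s18',c-ax*.0212-ay*s+[0,0,z])-[300,140])*5+[450,0]).round() for s in (-.011,.011)], [((proj('w18',c-ax*.0212-ay*s+[0,0,z])-[190,140])*[1.8,1.857]).round() for s in (-.011,.011)])
E
python3 - <<'E'
import cv2
b=cv2.imread('pics/s18.png')[160:200,315:355]
cv2.imwrite('pics/s18y.png',cv2.convertScaleAbs(cv2.resize(b,None,fx=14,fy=14,interpolation=cv2.INTER_CUBIC),alpha=1.7,beta=30))
E
```

```text
0.145 [array([632., 236.]), array([595., 224.])] [array([150., 235.]), array([147., 156.])]
0.15 [array([633., 228.]), array([595., 217.])] [array([148., 243.]), array([145., 163.])]
0.155 [array([633., 220.]), array([596., 209.])] [array([145., 252.]), array([142., 170.])]
0.16 [array([634., 212.]), array([596., 201.])] [array([143., 262.]), array([139., 178.])]
0.165 [array([634., 204.]), array([596., 193.])] [array([140., 273.]), array([137., 186.])]
```

View pics/s18y.png

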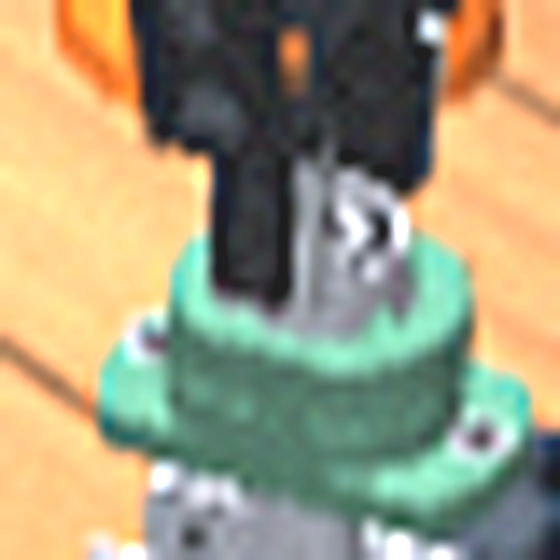

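>>> {"op": "move_arm", "data": {"claw": [0.5, 0.5, 0.5, 0.5, 0.5, 0.5], "dp": [[0, 0, 0.008], [0, 0, 0.008], [0, 0, 0.006], [0, 0, 0.005], [0, 0, 0.005], [0, 0, 0]], "turn": [[0, 0, 0], [0, 0, 0], [0, 0, 0], [0, 0, 0], [0, 0, 0], [0, 0, 0]]}}

```text
clock: 18.87
position: [0.521, -0.0152, 0.1171]
ee_rot: [0.978, 0.206, -0.0, -0.0]
ft_force: [-0.1, 0.0, -0.9]
grip_width: 0.501
```

>>> {"op": "move_arm", "data": {"claw": [0.5, 0.5, 0.5], "dp": [[0, 0, 0.004], [0, 0, 0], [0, 0, 0]], "turn": [[0, 0, 0], [0, 0, 0], [0, 0, 0]]}}

```text
clock: 19.12
position: [0.5211, -0.0152, 0.1166]
ee_rot: [0.978, 0.206, 0.0, -0.0]
ft_force: [0.0, -1.1, -1.0]
grip_width: 0.5
```

```bash
python3 - <<'E'
from plan import *
st(); im=snap('wrist','w19'); s=snap('side','s19');st()
a=cv2.resize(im[140:350,190:440,::-1],None,fx=1.8,fy=390/210,interpolation=cv2.INTER_CUBIC)
b=cv2.resize(s[160:200,315:355,::-1],None,fx=8.75,fy=9.75,interpolation=cv2.INTER_CUBIC)
cv2.imwrite('pics/m19.png',np.hstack([a[:390],cv2.convertScaleAbs(b,alpha=1.7,beta=30)]))
E
```

```text
t 19.12 p [ 0.5211 -0.0152  0.1166] yaw 23.83 tilt [0.     0.0001] f [ 0.   -1.07 -0.96] tq [-0.02  0.04 -0.03] g 0.5
t 19.22 p [ 0.5211 -0.0151  0.1166] yaw 23.83 tilt [0.0001 0.0001] f [0.18 0.2  0.71] tq [ 0.    0.02 -0.  ] g 0.501
```

View pics/m19.png

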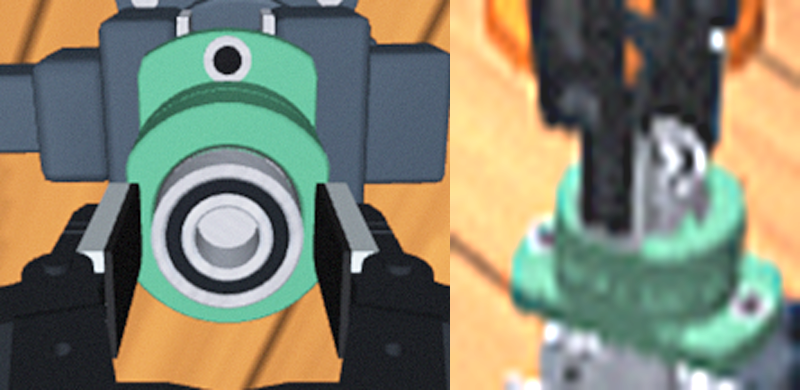

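>>> {"op": "move_arm", "data": {"claw": [0.4, 0.3, 0.2, 0.1, 0, 0, 0, 0], "dp": [[0, 0, 0], [0, 0, 0], [0, 0, 0], [0, 0, 0], [0, 0, 0], [0, 0, 0], [0, 0, 0], [0, 0, 0]], "turn": [[0, 0, 0], [0, 0, 0], [0, 0, 0], [0, 0, 0], [0, 0, 0], [0, 0, 0], [0, 0, 0], [0, 0, 0]], "grip_force": 35}}

```text
clock: 19.88
position: [0.5212, -0.0151, 0.1168]
ee_rot: [0.978, 0.207, 0.0, -0.0]
ft_force: [-1.9, -0.5, 5.5]
grip_width: 0.386
```

```bash
python3 - <<'E'
from plan import *
st(); im=snap('wrist','w20'); s=snap('side','s20');st()
a=cv2.resize(im[140:350,190:440,::-1],None,fx=1.8,fy=390/210,interpolation=cv2.INTER_CUBIC)
b=cv2.resize(s[160:200,315:355,::-1],None,fx=8.75,fy=9.75,interpolation=cv2.INTER_CUBIC)
cv2.imwrite('pics/m20.png',np.hstack([a[:390],cv2.convertScaleAbs(b,alpha=1.7,beta=30)]))
E
```

```text
t 19.88 p [ 0.5212 -0.0151  0.1168] yaw 23.84 tilt [0.0003 0.0002] f [-1.87 -0.55  5.48] tq [ 0.03  0.38 -0.03] g 0.386
t 19.98 p [ 0.5212 -0.0152  0.1169] yaw 23.83 tilt [0.0003 0.0002] f [-0.69 -0.04  5.1 ] tq [-0.    0.46 -0.01] g 0.39
```

View pics/m20.png

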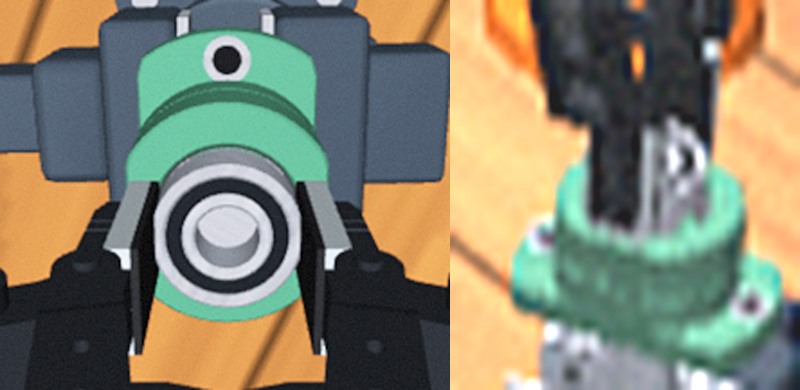

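```bash
python3 - <<'E'
from plan import *
print(onz('top0',227,101,.05))
plan([([.5425,.2965,.16],23.83,12)],start=([.5211,-.0151,.16],23.83))
E
```

```text
[0.73143277 0.23736649 0.05      ]
dp [[0.061, -0.115, 0.0], [0.061, -0.115, 0.0], [0.061, -0.115, 0.0], [0.06, -0.115, 0.0], [0.061, -0.115, 0.0], [0.06, -0.115, 0.0], [0.061, -0.115, 0.0], [0.06, -0.115, 0.0]]
turn [[0.0, 0.0, 0.0], [0.0, 0.0, 0.0], [0.0, 0.0, 0.0], [0.0, 0.0, 0.0], [0.0, 0.0, 0.0], [0.0, 0.0, 0.0], [0.0, 0.0, 0.0], [0.0, 0.0, 0.0]]
dp [[0.061, -0.115, 0.0], [0.06, -0.116, 0.0], [0.061, -0.115, 0.0], [0.06, -0.116, 0.0]]
turn [[0.0, 0.0, 0.0], [0.0, 0.0, 0.0], [0.0, 0.0, 0.0], [0.0, 0.0, 0.0]]
end [0.5424 0.2965 0.16  ] [3.0739 0.6486 0.    ]
```

>>> {"op": "move_arm", "data": {"claw": [0, 0, 0, 0, 0, 0, 0, 0], "dp": [[0, 0, -0.01], [0, 0, -0.02], [0, 0, -0.03], [0, 0, -0.04], [0, 0, -0.05], [0, 0, -0.05], [0, 0, -0.02], [0, 0, 0]], "turn": [[0, 0, 0], [0, 0, 0], [0, 0, 0], [0, 0, 0], [0, 0, 0], [0, 0, 0], [0, 0, 0], [0, 0, 0]]}}

```text
clock: 20.65
position: [0.5219, -0.0151, 0.1621]
ee_rot: [0.978, 0.206, 0.001, -0.0]
ft_force: [-0.9, 0.6, -0.9]
grip_width: 0.388
```

```bash
python3 - <<'E'
from plan import *
st(); im=snap('wrist','w21'); s=snap('side','s21');st()
a=cv2.resize(im[140:350,190:440,::-1],None,fx=1.8,fy=390/210,interpolation=cv2.INTER_CUBIC)
b=cv2.resize(s[130:210,300:370,::-1],None,fx=5,fy=390/80,interpolation=cv2.INTER_CUBIC)
cv2.imwrite('pics/m21.png',np.hstack([a[:390],cv2.convertScaleAbs(b,alpha=1.5,beta=20)]))
E
```

```text
t 20.65 p [ 0.5219 -0.0151  0.1621] yaw 23.83 tilt [0.0023 0.0007] f [-0.88  0.58 -0.9 ] tq [-0.01 -0.01 -0.03] g 0.388
t 20.75 p [ 0.5211 -0.0151  0.1607] yaw 23.84 tilt [0.0003 0.0003] f [ 1.08  0.19 -0.45] tq [ 0.02  0.   -0.03] g 0.394
```

View pics/m21.png

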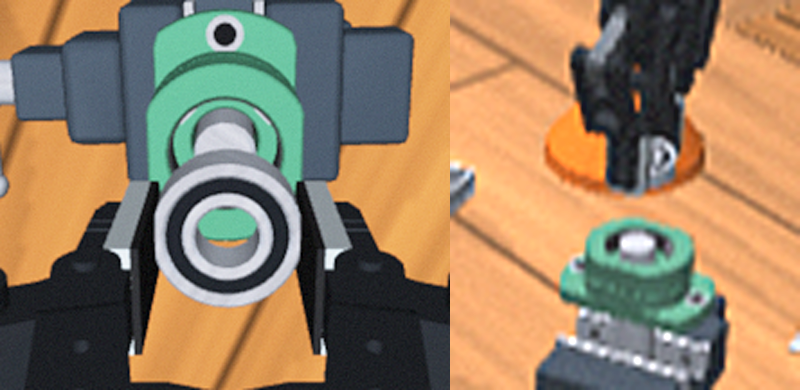

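>>> {"op": "move_arm", "data": {"claw": [0, 0, 0, 0, 0, 0, 0, 0], "dp": [[0.03, -0.057, 0], [0.061, -0.115, 0], [0.061, -0.115, 0], [0.06, -0.115, 0], [0.061, -0.115, 0], [0.06, -0.115, 0], [0.061, -0.115, 0], [0.06, -0.115, 0]], "turn": [[0, 0, 0], [0, 0, 0], [0, 0, 0], [0, 0, 0], [0, 0, 0], [0, 0, 0], [0, 0, 0], [0, 0, 0]]}}

```text
clock: 21.42
position: [0.5341, 0.1804, 0.1599]
ee_rot: [0.978, 0.206, -0.0, 0.0]
ft_force: [1.1, 0.5, -0.2]
grip_width: 0.39
```

>>> {"op": "move_arm", "data": {"claw": [0, 0, 0, 0, 0, 0, 0, 0], "dp": [[0.061, -0.115, 0], [0.06, -0.116, 0], [0.061, -0.115, 0], [0.06, -0.116, 0], [0.03, -0.058, 0], [0, 0, 0.05], [0, 0, 0.05], [0, 0, 0]], "turn": [[0, 0, 0], [0, 0, 0], [0, 0, 0], [0, 0, 0], [0, 0, 0], [0, 0, 0], [0, 0, 0], [0, 0, 0]]}}

```text
clock: 22.08
position: [0.5413, 0.2938, 0.1376]
ee_rot: [0.979, 0.206, -0.002, 0.001]
ft_force: [0.5, 0.1, -1.2]
grip_width: 0.387
```

>>> {"op": "move_arm", "data": {"claw": [0, 0], "dp": [[0, 0, 0], [0, 0, 0]], "turn": [[0, 0, 0], [0, 0, 0]]}}

```text
clock: 22.25
position: [0.5425, 0.2948, 0.1407]
ee_rot: [0.979, 0.206, -0.0, 0.0]
ft_force: [0.2, 0.4, -0.1]
grip_width: 0.391
```

```bash
python3 - <<'E'
from plan import *
st(); im=snap('wrist','w22'); s=snap('side','s22');st()
E
```

```text
t 22.25 p [0.5425 0.2948 0.1407] yaw 23.72 tilt [-0.     -0.0003] f [ 0.24  0.37 -0.14] tq [ 0.06  0.   -0.02] g 0.391
t 22.35 p [0.5427 0.2956 0.1412] yaw 23.76 tilt [0.0007 0.0005] f [-0.41 -0.19  0.36] tq [-0.03  0.02 -0.02] g 0.388
```

View pics/w22.png

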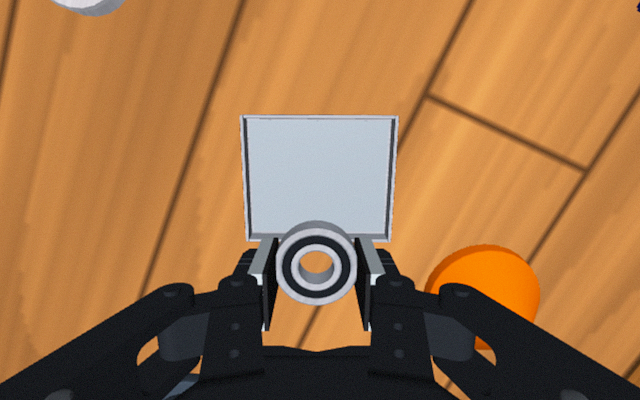

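View pics/s22.png

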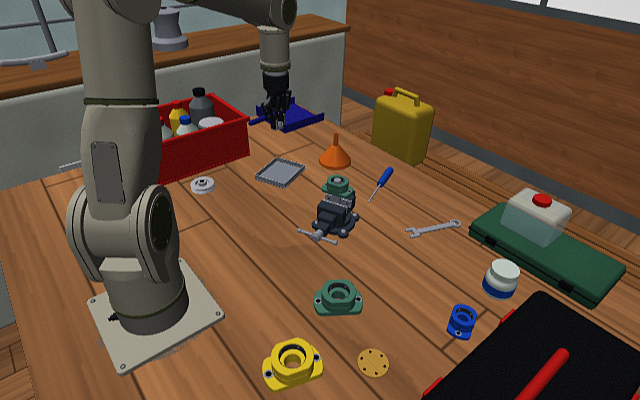

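```bash
python3 - <<'E'
from plan import *
q=np.array([onz('w22',u,v,.02) for u,v in [(240,116),(398,116),(393,241),(245,241)]]);print(q.round(4),q.mean(0),np.linalg.norm(np.diff(q,axis=0),axis=1))
q=np.array([onz('w22',u,v,.003) for u,v in [(247,120),(393,120)]]);print(q.round(4))
plan([([.5425,.2965,0],23.8,8)],start=([.5427,.2956,.141],23.8))
E
```

```text
[[0.4606 0.3219 0.02  ]
 [0.5827 0.3754 0.02  ]
 [0.6302 0.273  0.02  ]
 [0.5043 0.2178 0.02  ]] [0.54446067 0.2970342  0.02      ] [0.13326527 0.11291866 0.1373727 ]
[[0.4644 0.3193 0.003 ]
 [0.584  0.3717 0.003 ]]
dp [[0.0, -0.001, 0.088], [0.0, -0.001, 0.088], [0.0, -0.0, 0.088], [0.0, -0.001, 0.088], [0.0, -0.0, 0.088], [0.0, -0.001, 0.088], [0.0, -0.0, 0.088], [0.001, -0.001, 0.089]]
turn [[0.0, 0.0, 0.0], [0.0, 0.0, 0.0], [0.0, 0.0, 0.0], [0.0, 0.0, 0.0], [0.0, 0.0, 0.0], [0.0, 0.0, 0.0], [0.0, 0.0, 0.0], [0.0, 0.0, 0.0]]
end [ 0.5425  0.2966 -0.    ] [3.0741 0.6478 0.    ]
```

>>> {"op": "move_arm", "data": {"claw": [0, 0, 0, 0, 0, 0, 0, 0], "dp": [[0, -0.001, 0.06], [0, -0.001, 0.12], [0, -0.001, 0.12], [0, -0.001, 0.12], [0, 0, 0.12], [0, 0, 0.12], [0, 0, 0.08], [0, 0, 0.04]], "turn": [[0, 0, 0], [0, 0, 0], [0, 0, 0], [0, 0, 0], [0, 0, 0], [0, 0, 0], [0, 0, 0], [0, 0, 0]]}}

```text
clock: 23.02
position: [0.5403, 0.2961, -0.0185]
ee_rot: [0.978, 0.206, -0.002, 0.001]
ft_force: [-1.2, 0.1, -0.2]
grip_width: 0.391
```

>>> {"op": "move_arm", "data": {"claw": [0, 0, 0, 0], "dp": [[0, 0, 0.015], [0, 0, 0], [0, 0, 0], [0, 0, 0]], "turn": [[0, 0, 0], [0, 0, 0], [0, 0, 0], [0, 0, 0]]}}

```text
clock: 23.35
position: [0.5427, 0.2975, -0.0171]
ee_rot: [0.978, 0.206, 0.001, -0.0]
ft_force: [-0.2, -0.5, -0.4]
grip_width: 0.393
```

```bash
python3 - <<'E'
from plan import *
st(); im=snap('wrist','w23'); st()
E
```

```text
t 23.35 p [ 0.5427  0.2975 -0.0171] yaw 23.83 tilt [0.0017 0.0013] f [-0.24 -0.47 -0.35] tq [ 0.01 -0.01  0.06] g 0.393
t 23.4 p [ 0.5426  0.2975 -0.0172] yaw 23.83 tilt [0.0016 0.0013] f [-0.01  0.14 -1.34] tq [ 0.05  0.01 -0.02] g 0.39
```

View pics/w23.png

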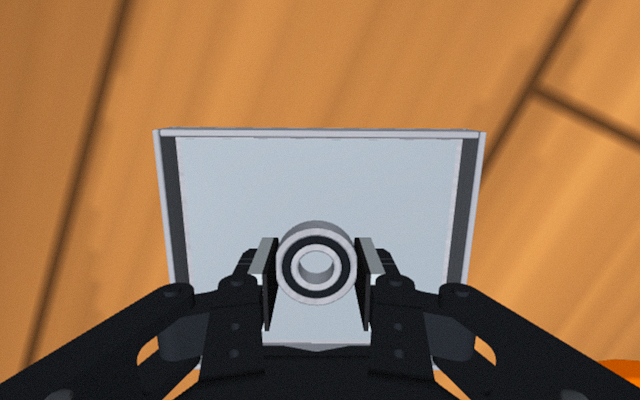

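>>> {"op": "move_arm", "data": {"claw": [0, 0, 0, 0, 0, 0], "dp": [[0, 0, 0.015], [0, 0, 0.015], [0, 0, 0.015], [0, 0, 0.01], [0, 0, 0], [0, 0, 0]], "turn": [[0, 0, 0], [0, 0, 0], [0, 0, 0], [0, 0, 0], [0, 0, 0], [0, 0, 0]]}}

```text
clock: 23.9
position: [0.5418, 0.297, -0.0296]
ee_rot: [0.978, 0.206, -0.0, 0.0]
ft_force: [-0.7, 0.4, 0.1]
grip_width: 0.388
```

>>> {"op": "move_arm", "data": {"claw": [0, 0, 0, 0], "dp": [[0, 0, 0.005], [0, 0, 0.005], [0, 0, 0], [0, 0, 0]], "turn": [[0, 0, 0], [0, 0, 0], [0, 0, 0], [0, 0, 0]]}}

```text
clock: 24.23
position: [0.5419, 0.2971, -0.0314]
ee_rot: [0.978, 0.206, -0.0, -0.0]
ft_force: [0.2, -1.0, -0.7]
grip_width: 0.391
```

>>> {"op": "move_arm", "data": {"claw": [0, 0, 0], "dp": [[0, 0, 0.004], [0, 0, 0], [0, 0, 0]], "turn": [[0, 0, 0], [0, 0, 0], [0, 0, 0]]}}

```text
clock: 24.48
position: [0.5421, 0.2972, -0.0318]
ee_rot: [0.978, 0.206, 0.0, -0.0]
ft_force: [-1.3, -0.8, 4.7]
grip_width: 0.39
```

>>> {"op": "move_arm", "data": {"claw": [0, 0, 0], "dp": [[0, 0, 0.004], [0, 0, 0], [0, 0, 0]], "turn": [[0, 0, 0], [0, 0, 0], [0, 0, 0]]}}

```text
clock: 24.73
position: [0.5421, 0.2972, -0.0318]
ee_rot: [0.978, 0.206, 0.0, -0.0]
ft_force: [-5.7, -2.5, 13.5]
grip_width: 0.389
```

Floor contact felt. I'll ease off the load and release.

>>> {"op": "move_arm", "data": {"claw": [0, 0, 0.42, 0.45, 0.5, 0.55, 0.6, 0.6], "dp": [[0, 0, -0.004], [0, 0, 0], [0, 0, 0], [0, 0, 0], [0, 0, 0], [0, 0, 0], [0, 0, 0], [0, 0, 0]], "turn": [[0, 0, 0], [0, 0, 0], [0, 0, 0], [0, 0, 0], [0, 0, 0], [0, 0, 0], [0, 0, 0], [0, 0, 0]], "grip_force": 20}}

```text
clock: 25.4
position: [0.5418, 0.2971, -0.0323]
ee_rot: [0.978, 0.206, -0.0, 0.0]
ft_force: [0.0, -0.0, 0.4]
grip_width: 0.601
```

```bash
python3 - <<'E'
from plan import *
st(); im=snap('wrist','w24'); st()
E
```

```text
t 25.4 p [ 0.5418  0.2971 -0.0323] yaw 23.83 tilt [-0.0001 -0.    ] f [ 0.01 -0.01  0.41] tq [ 0.02 -0.05  0.04] g 0.601
t 25.45 p [ 0.5418  0.2971 -0.0323] yaw 23.83 tilt [-0.0001 -0.    ] f [-0.39  0.24  0.36] tq [-0.   -0.05 -0.03] g 0.602
```

View pics/w24.png

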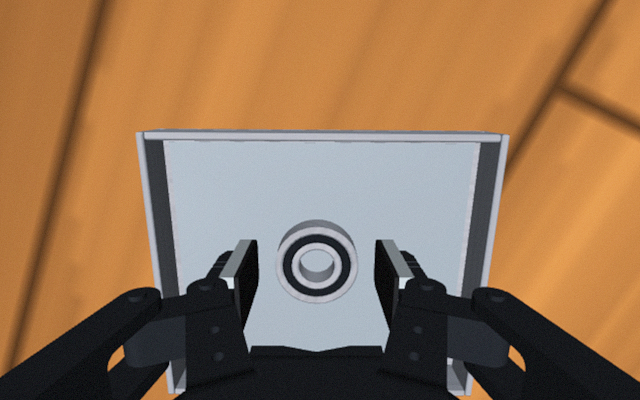

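Released. The bearing lies flat at (317,262), mid-tray, with both fingers clear of it. I'll raise straight up.

>>> {"op": "move_arm", "data": {"claw": [0.6, 0.6, 0.6, 0.6, 0.6, 0.6, 0.6, 0.6], "dp": [[0, 0, -0.02], [0, 0, -0.06], [0, 0, -0.1], [0, 0, -0.15], [0, 0, -0.15], [0, 0, -0.15], [0, 0, -0.15], [0, 0, -0.1]], "turn": [[0, 0, 0], [0, 0, 0], [0, 0, 0], [0, 0, 0], [0, 0, 0], [0, 0, 0], [0, 0, 0], [0, 0, 0]]}}

```text
clock: 26.12
position: [0.5429, 0.2973, 0.1484]
ee_rot: [0.979, 0.206, 0.002, -0.001]
ft_force: [0.4, 0.4, 1.1]
grip_width: 0.602
```

>>> {"op": "move_arm", "data": {"claw": [0.6, 0.6, 0.6, 0.6, 0.6, 0.6, 0.6, 0.6], "dp": [[0, 0.08, -0.05], [0, 0.15, 0], [0, 0.1, 0], [0, 0, 0], [0, 0, 0], [0, 0, 0], [0, 0, 0], [0, 0, 0]], "turn": [[0, 0, 0], [0, 0, 0], [0, 0, 0], [0, 0, 0], [0, 0, 0], [0, 0, 0], [0, 0, 0], [0, 0, 0]]}}

```text
clock: 26.78
position: [0.5681, 0.2376, 0.1537]
ee_rot: [0.978, 0.207, -0.0, -0.0]
ft_force: [-0.4, -0.1, -0.0]
grip_width: 0.598
```

```bash
python3 - <<'E'
from plan import *
st(); im=snap('wrist','w25'); s=snap('side','s25');t=snap('top','t25');st()
a=cv2.resize(s[145:235,240:360,::-1],None,fx=6,fy=6,interpolation=cv2.INTER_CUBIC);cv2.imwrite('pics/s25z.png',a)
E
```

```text
t 26.78 p [0.5681 0.2376 0.1537] yaw 23.92 tilt [-0.0005  0.0002] f [-0.44 -0.06 -0.04] tq [ 0.   -0.04 -0.03] g 0.598
t 26.93 p [0.5683 0.2373 0.1537] yaw 23.89 tilt [-0.0002  0.    ] f [ 0.02 -0.47  0.93] tq [ 0.07 -0.01 -0.03] g 0.604
```

View pics/w25.png

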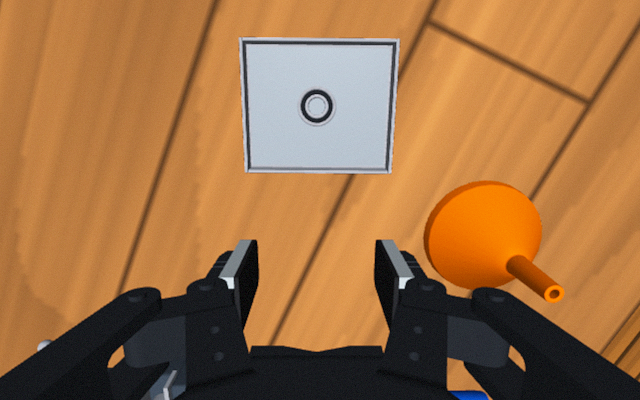

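View pics/s25z.png

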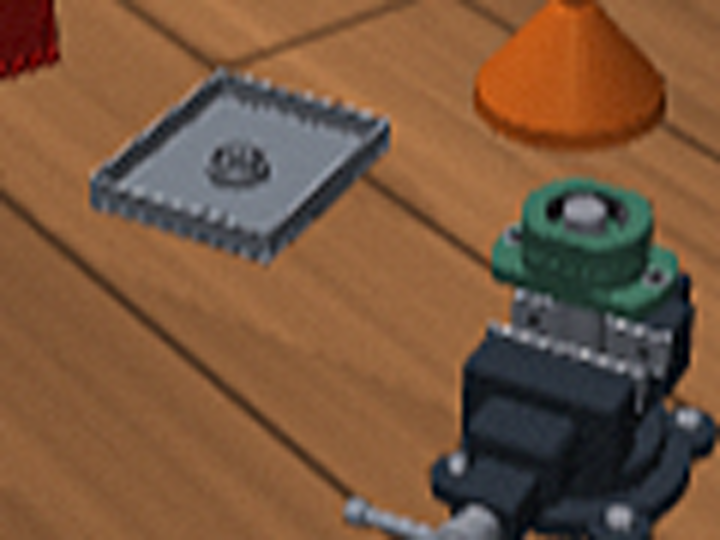

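View pics/t25.png

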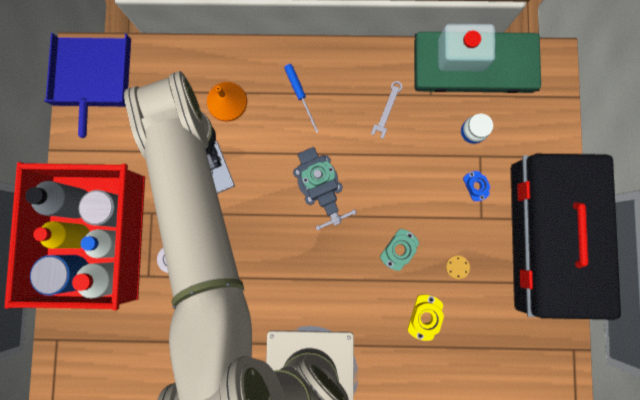

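```bash
python3 - <<'E'
from plan import *
st(); print(manip.hand_in())
E
```

```text
t 26.93 p [0.5683 0.2373 0.1537] yaw 23.89 tilt [-0.0002  0.    ] f [ 0.02 -0.47  0.93] tq [ 0.07 -0.01 -0.03] g 0.604
the job is handed in; nothing more can be done
None
```

The worn bearing is out of the housing and lying flat near the middle of the tray. The housing stands on the drift, and I handed the job in at about 27 s of the 67 s allowed.

- **Pressing out:** I lowered the small green housing over the drift in steps of about 1 mm and pushed with about 9 N until the bearing came loose. I stopped on the collar at about 15 N, and no reading went above that. The stop came 16 mm after first contact with the bearing, as the given sizes predict.
- **Bearing:** I lowered it until I felt the tray floor (brief contact of about 13 N), eased off, then opened the fingers.
- **Last checks:** The final pictures show the housing level on the drift and the bearing flat in the tray. The bystanders visible in the top view are where they started. The arm hid part of the pulley and tray there, but I saw no sign that either had moved. The arm was touching nothing.
- **What disagreed:** The fingertips sit roughly 35 mm behind the stated TCP. Because of this, my first grasp closed on air above the bearing, without any contact force or movement. I measured the offset from the pictures and corrected for it from then on.

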